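# Dip the oil reservoir and show the gauge rod

### The job

Check the oil reservoir: take the gauge rod with the longer probe from its rest, slide the probe into the reservoir's slanted guide tube until the rod's collar stops against the tube's mouth, then draw it right out again. Present it for reading: finish while still holding the rod in the gripper, level and still, with its tip over the middle of the white-tiled reading plate, about 10 cm above it and the rod touching nothing else. Leave the short rod and the other things on the bench where they are.

Things in the scene. Friction and masses are not known exactly. Their poses are not given: they have to be found in the camera images.
- gauge_rod: long gauge rod, 120 g give or take a third. Origin on its axis at the centre of the collar's stop face; x axis along the rod to the tip. Round steel probe 8 mm thick, x = 0 to 95 mm, last 8 mm tapering to 4 mm; round collar 30 mm across, x = -5 to 0; square grip 14 x 14 mm (sides along y, z), x = -75 to -5. Mass centre near x = -15. Starts level in the rest, axis 55 mm above the bench
- gauge_rod_tip (a point): tip of the long gauge rod, 95 mm from the collar's stop face
- short_rod: the short rod, to be left alone: the same but for its probe, which is 55 mm long; lies parallel to the long one in the other place of the rest, 84 mm beside it. Same frame as the long rod
- rod_rest: fixed rest: dark steel base 170 x 150 x 8 mm, notched grey posts to 61 mm. Origin under the base, on the bench; z up. Its two rod places lie 42 mm either side of its x axis, tips towards its -x. Posts meet a rod near its x = 40 and -65 mm, so x = -50 to -10 of the grip is free for fingers, with 47 mm of room below the axis. A rod lifted straight up 20 mm is clear
- sump: fixed oil reservoir: grey box 150 (x) x 120 (y) x 70 mm tall, black filler cap on top to 84 mm. Origin at the centre of its underside, on the bench; z up. The guide tube rises over it towards its +x
- guide_tube: fixed straight steel tube, 22 mm across outside, 29 at its flared mouth. Origin at the mouth's centre in the rim plane, 150 mm above the bench; z axis along the tube, outward, 40 degrees above level and away from the robot's side. Bore 13 mm, about 19 at the mouth, 115 mm deep. Collar meets the rim when the rod's origin is here, its x axis along this -z
- read_plate: fixed square reading plate 140 x 140 mm, 9.5 mm tall: white tile in a steel frame, lying on the bench. Origin at the centre of its underside, z up
- collet: bystander, loose, to be left alone: steel collet, 34 mm across, 45 mm tall. Origin at the centre of its underside
- bush: bystander, loose, to be left alone: short brass bush (ring), 38 mm across, 25 mm tall. Origin at the centre of its underside
- v_block: bystander, loose, to be left alone: dark steel block, 50 x 45 x 35 mm tall. Origin at the centre of its underside
- tape_roll: bystander, loose, to be left alone: roll of pale tape lying flat, 90 mm across, 24 mm tall. Origin at the centre of its underside
- wrench: bystander, loose, to be left alone: steel wrench lying flat, 160 mm long. Origin near the middle of its length, on the underside
- oil_bottle: bystander, loose, to be left alone: grey bottle with black cap, 52 mm across, 120 mm tall. Origin at the centre of its underside
- swarf_cup: bystander, loose, to be left alone: white plastic cup, 72 mm across at the rim, 70 mm tall. Origin at the centre of its underside
Mind the look-alikes: they are no part of the job. Leave any brown or pink look-alike of the gauge_rod alone.

How it is judged (in metres and radians):
On the way, in this order (a step that is already met when the one before it is completed fails the run):
1. the long rod is in the guide tube with its collar against the mouth (z of gauge_rod in the frame of guide_tube below 0.003 m and distance between gauge_rod and guide_tube below 0.006 m and angle between the x axis of gauge_rod and the z axis of guide_tube, either way round below 0.09 rad and z of gauge_rod_tip in the frame of guide_tube below -0.08 m), for 0.2 s.
2. the rod is drawn right out of the tube (z of gauge_rod_tip in the frame of guide_tube above 0.003 m and contact force between the fingers and gauge_rod above 0.5 N), for 0.1 s.
At the end, for the whole second after the job is handed in: the long rod is held by the fingers alone, level within 7 degrees and still, its tip within 40 mm (horizontally) of the reading plate's centre and 60 to 160 mm above the bench there, touching no other thing (angle between gauge_rod's own x axis and vertical between 1.44 and 1.7 rad and horizontal distance between gauge_rod_tip and read_plate below 0.04 m and z of gauge_rod_tip in the frame of read_plate between 0.06 and 0.16 m and contact force between the fingers and gauge_rod above 0.5 N and linear speed of gauge_rod below 0.03 m/s and angular speed of gauge_rod below 0.2 rad/s and contact force between gauge_rod and sump below 0.1 N and contact force between gauge_rod and rod_rest below 0.1 N and contact force between gauge_rod and read_plate below 0.1 N and contact force between gauge_rod and short_rod below 0.1 N and contact force between gauge_rod and collet below 0.1 N and contact force between gauge_rod and bush below 0.1 N and contact force between gauge_rod and v_block below 0.1 N and contact force between gauge_rod and tape_roll below 0.1 N and contact force between gauge_rod and wrench below 0.1 N and contact force between gauge_rod and oil_bottle below 0.1 N and contact force between gauge_rod and swarf_cup below 0.1 N); the arm keeps its last pose, push and grip.
It fails at once if the short rod is displaced by more than 20 mm (distance of short_rod from where it was at the start of the episode above 0.02 m).
It fails at once if a bystander on the bench is displaced by more than 30 mm (distance of any of collet, bush, v_block, tape_roll, wrench, oil_bottle, swarf_cup from where it was at the start of the episode above 0.03 m).
It also fails if it takes over 58 s, if anything falls off the work surface, if the arm or the gripper's body presses on something with over 40 N, if the wrist force passes 120 N, or if a joint passes its speed limit or range.

### The arm

A 7-joint arm with a two-finger parallel gripper is mounted at the origin on the work surface. World frame = base frame: x ahead of the robot, y to its left, z up, the work surface at z = 0. Lengths are in mm, angles in rad, forces in N, time in s.
With the tool pointing down it reaches from about 400 to 875 mm from the base axis. Payload 4.4 kg.
Tool frame: the origin (TCP) lies between the finger pads; the fingertips stand ctrl.finger_overhang ahead of it and the grasp point (between the pads) lies 11 mm behind it (ctrl.finger_overhang is the distance from the TCP to the fingertips, in mm); z points along the fingers, y is the direction in which the jaws open and shut (so a half turn about z gives the same grasp; the last joint's range is limited). The gripper opens to 85 mm and grips with 20 to 120 N. Pads are 22 mm wide; open, the fingers measure 114 mm over their backs; the gripper's body (76 mm by 85 mm) begins 54 mm behind the grasp point. The pads swing forward as they close: fully open they stand 13 mm farther back than shut.
Start: joints at [1.037, 0.628, 0.038, 1.517, -0.027, 0.996, -0.02], TCP at [293.128, -580.167, 239.313] pointing down, gripper open.
Joint ranges: [-3.06, 3.06], [-0.37, 2.12], [-1.25, 1.32], [0.18, 2.47], [-1.1, 4.24], [0.23, 1.98], [-2.94, 2.94]. Speed limits (rad/s): [2.57, 2.57, 3.14, 3.14, 3.14, 3.14, 3.14].

### API

Orientations are given as [roll, pitch, yaw] about the fixed x, y, z axes, in that order (R = Rz(yaw) Ry(pitch) Rx(roll)).
In Python, from cell import ctrl gives the robot as it stands. The module is installed in compiled form; this text tells all that it offers.
- The arm moves only by the tool step_arm, never from a script. Its argument "deltas" is a list that holds one entry, the list of rows, each a list of 7 numbers: the opening, from 0 (shut) to 1 (fully open), then the shift along the world's x, y, z in mm, then the turn, a rotation vector about the world's x, y, z in rad. In form: [[[grip, tx, ty, tz, rx, ry, rz], ...]]. A call has 1 to 10 rows; each row shifts and turns the commanded pose from where the row before left it; what a row does not reach is not made up. A row lasts 1/12 s, in which the tool goes at most 41.7 mm and 7.16 degrees, less where a joint would pass 70% of its speed; a pose out of reach is approached as far as the arm can. A call is refused whole if a number of a shift passes 41.7 or a number of a turn 0.125, either way. A call with a gripper value outside its range is refused whole. The fingers move at their own pace and stop on an object; the grip force is fixed at half the most. Time passes only in rows, so rows that do not move let the fingers close. It gives the time, the measured TCP pose, the force and the opening at its end, in the units of the state.
- ctrl.read_state(): the state, without advancing time (a new reading comes with each control period).
- ctrl.get_image(name): name is "scene" or "top" or "wrist"; returns (picture, depth): 420x560x3 uint8, red, green, blue; 420x560 float32, mm along the optical axis (not along the pixel's ray), 0 where there is no reading.
- ctrl.camera_info(name): a dict with "intrinsics" (3x3 intrinsics, pixels), "rvec" (rotation vector, rad) and "tvec" (3), from world to camera coordinates, as OpenCV has them. Camera axes: x right, y down, z forward; pixel columns grow to the right and rows downward; lengths in mm; the calibration is good to about 2 mm. A picture is of the moment at which its call begins: read the wrist's pose just before it. camera_info takes no time and is no camera call; for the wrist camera it gives the pose at the moment of the call.
- ctrl.finish_job(): hands the job in, once; it reports no verdict.
The state is a dict: "clock": time; "qpos": joint angles; "qd": joint speeds; "tau": joint torques, N m; "eef_pos": TCP position; "tool_rot": TCP orientation; "force": force on the tool from outside, world axes, zero at the start; "torque": the same for the moment, N m; "width": finger opening in mm.
Only numpy, scipy, OpenCV 4.12 (cv2) and the standard library are available. Lean on these libraries where they do the work, as an engineer would, in place of code of your own. Each camera call takes 0.05 s, during which the arm holds its last target.

## Working session

There is one attempt and no reset: what is moved stays moved. The work goes in short steps, Python scripts to look and compute and a tool call to move; the robot and the scene stay as the last step left them, time stands still between calls to the robot, and variables do not carry over. Pictures are saved under pics/ and viewed, and the job is handed in when it is done.

Besides the shell and the picture viewer there is one more tool, called after "Call:" by a JSON object that holds its "api" and its "payload", one argument or row to a line. step_arm: Moves the arm, as the interface text tells. Its arguments: {"type":"object","properties":{"deltas":{"type":"array"}},"required":["deltas"]}

```bash
mkdir -p pics; cat > h.py <<'E'
import numpy as np,cv2
from cell import ctrl
def cam(n):
    c=ctrl.camera_info(n);K=np.array(c['intrinsics'],float);R,_=cv2.Rodrigues(np.array(c['rvec'],float));t=np.array(c['tvec'],float).ravel();return K,R,t
def grab(n,tag):
    c=cam(n);im,d=ctrl.get_image(n);cv2.imwrite(f'pics/{tag}.png',im[:,:,::-1]);np.savez(f'pics/{tag}.npz',im=im,d=d,K=c[0],R=c[1],t=c[2])
def cloud(tag):
    z=np.load(f'pics/{tag}.npz');d=z['d'];h,w=d.shape;u,v=np.meshgrid(np.arange(w),np.arange(h));K=z['K']
    P=np.stack([(u-K[0,2])/K[0,0]*d,(v-K[1,2])/K[1,1]*d,d],-1);W=(P-z['t'])@z['R'];W[d==0]=np.nan
    return z['im'],W
def crop(tag,u0,v0,u1,v1,s,out):
    im=cv2.imread(f'pics/{tag}.png')[v0:v1,u0:u1];cv2.imwrite(f'pics/{out}.png',cv2.resize(im,None,fx=s,fy=s,interpolation=cv2.INTER_CUBIC))
E
python3 - <<'E'
from h import *
s=ctrl.read_state();print(s,ctrl.finger_overhang)
for n in('scene','top','wrist'):
    grab(n,n+'0');K,R,t=cam(n);print(n,K.tolist(),(-R.T@t).round(),R.round(2).tolist())
E
```

```text
{'clock': 0.0, 'qpos': array([ 1.0372308 ,  0.62931127,  0.0384482 ,  1.5184102 , -0.02701971,
        0.99629893, -0.02003872]), 'qd': array([ 0.00051054, -0.00023801,  0.0014398 , -0.0012802 ,  0.0001262 ,
        0.00053861,  0.00111871]), 'tau': array([-5.60856893e-05, -5.63400471e+01,  1.22657586e+00, -1.93445581e+01,
        1.11366645e-02,  1.04343405e-02,  3.00363531e-06]), 'eef_pos': array([ 292.82327991, -579.59958143,  238.3982856 ]), 'tool_rot': array([-3.13968295e+00,  1.15608152e-05,  4.67710085e-01]), 'force': array([-0.08672412,  0.15804704, -0.16339453]), 'torque': array([-0.02103271, -0.00692403,  0.00010721]), 'width': 85.4213885018588} 8.0
scene [[447.4023252915148, 0.0, 284.4759863280811], [0.0, 447.4023252915148, 212.04211411088423], [0.0, 0.0, 1.0]] [1157.  642.  846.] [[-0.64, 0.77, -0.01], [0.49, 0.41, -0.77], [-0.59, -0.5, -0.64]]
top [[502.38634666337657, 0.0, 281.0665449474957], [0.0, 502.38634666337657, 203.97038463912662], [0.0, 0.0, 1.0]] [ 166.   75. 1499.] [[0.03, -1.0, -0.0], [-0.98, -0.03, -0.22], [0.22, 0.01, -0.98]]
wrist [[346.97911573056984, 0.0, 272.92158237331194], [0.0, 346.97911573056984, 214.94422982051645], [0.0, 0.0, 1.0]] [ 363. -546.  373.] [[0.45, -0.89, -0.0], [-0.85, -0.43, 0.31], [-0.28, -0.14, -0.95]]
```

View pics/scene0.png

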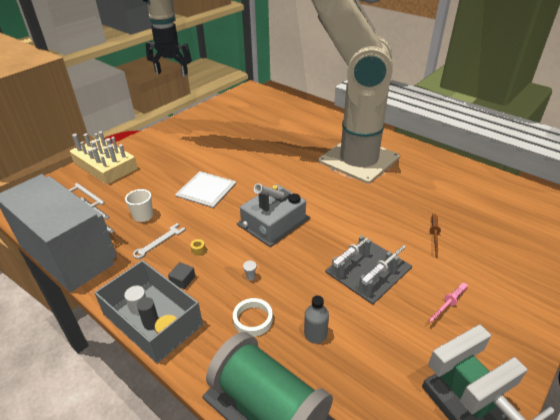

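View pics/top0.png

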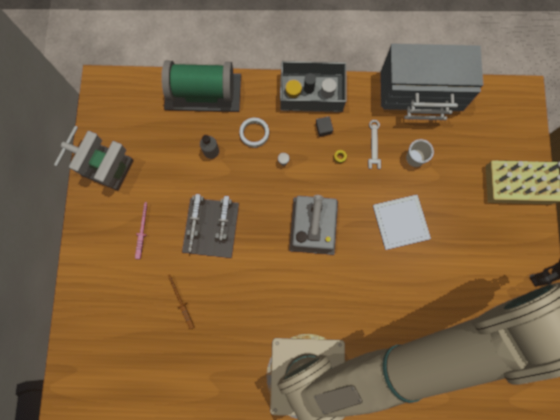

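View pics/wrist0.png

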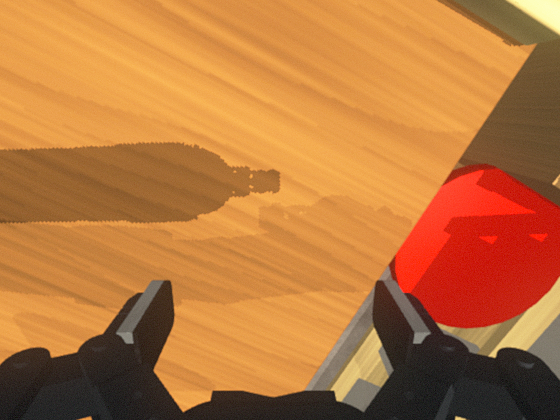

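The top view shows the rest near (210,225) with two rods, the sump near (315,222), and the plate near (402,222). The brown and pink look-alikes lie at (180,300) and (142,230). I'll enlarge.

```bash
python3 - <<'E'
from h import *
crop('top0',175,180,250,265,8,'t_rest');crop('top0',280,185,350,260,8,'t_sump');crop('scene0',230,170,420,300,4,'s_mid')
im,W=cloud('top0')
for n,(u,v) in dict(restc=(210,225),rodL=(195,208),rodR=(223,207),sump=(325,215),plate=(402,222)).items(): print(n,W[v,u].round(0))
E
```

```text
restc [425. 302.   5.]
rodL [464. 339.  64.]
rodR [470. 258.  59.]
sump [452. -40.  72.]
plate [ 449. -276.   10.]
```

View pics/t_rest.png

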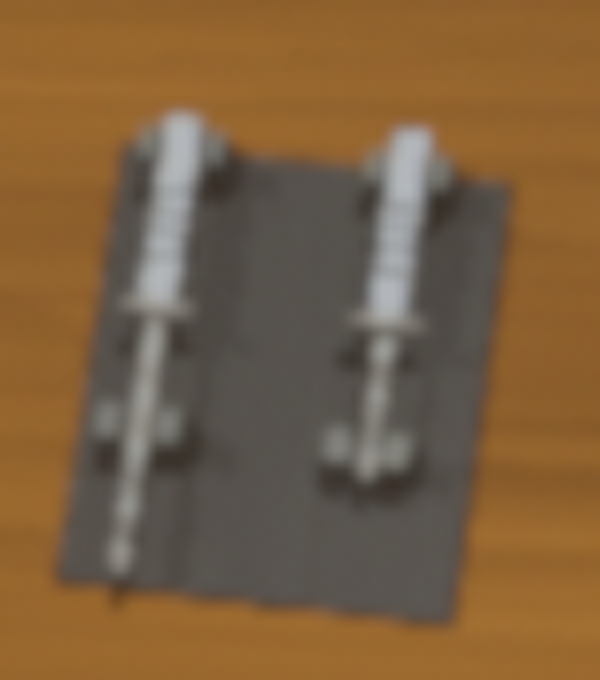

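View pics/t_sump.png

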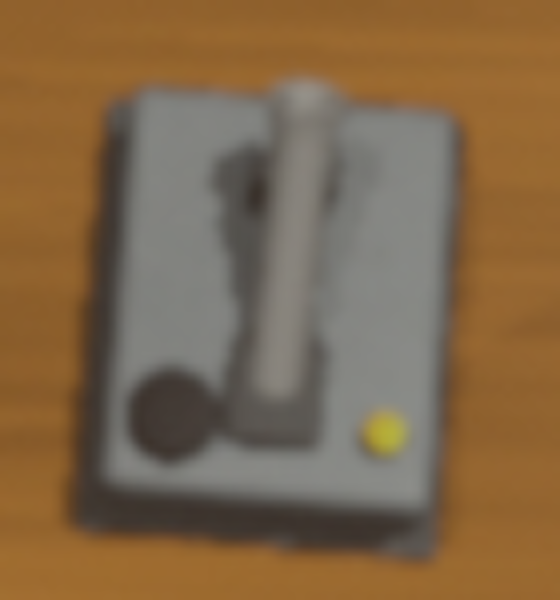

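View pics/s_mid.png

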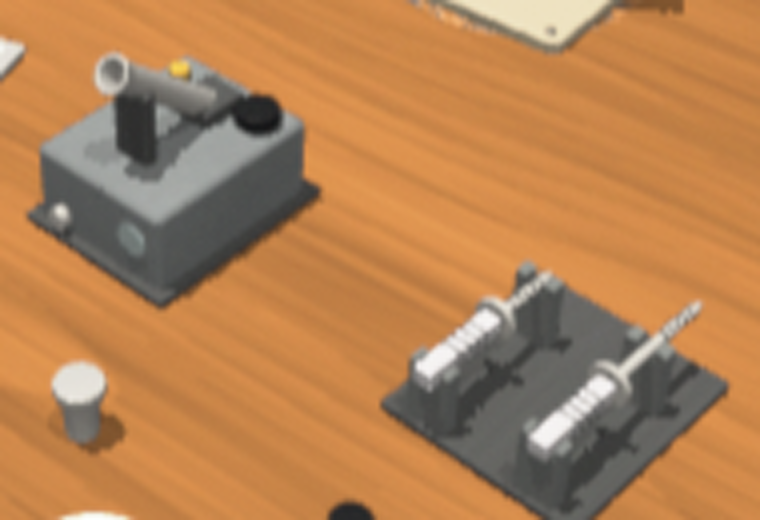

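```bash
cat >> h.py <<'E'
def onplane(tag,u,v,z):
    q=np.load(f'pics/{tag}.npz');K,R,t=q['K'],q['R'],q['t'];c=-R.T@t;d=R.T@np.array([(u-K[0,2])/K[0,0],(v-K[1,2])/K[1,1],1]);return c+d*(z-c[2])/d[2]
E
python3 - <<'E'
from h import *
f=lambda a,b,z:onplane('top0',175+a/8-.5,180+b/8-.5,z)
for n,(a,b,z) in dict(end=(183,112,62),col=(155,308,62),tip=(118,570,55),send=(412,128,62),scol=(388,320,62),stip=(366,475,55)).items(): print(n,f(a,b,z).round(1))
print('base')
for a,b in((125,145),(510,185),(455,622),(60,580)): print(f(a,b,8).round(1))
g=lambda a,b,z:onplane('top0',280+a/8-.5,185+b/8-.5,z)
print('sump top')
for a,b in((135,92),(458,112),(430,508),(103,483)): print(g(a,b,70).round(1))
print('mouth',g(305,105,150).round(1),'tube low',g(280,390,75).round(1))
im,W=cloud('top0')
m=(abs(W[...,0]-452)<95)&(abs(W[...,1]+276)<95)&(im.min(-1)>150)&(W[...,2]<25)
v,u=np.nonzero(m);print(len(u),W[m].mean(0),cv2.minAreaRect(W[m][:,:2].astype(np.float32)))
for tag in('top0','scene0'):
    im,W=cloud(tag);m=(abs(W[...,0]-450)<80)&(abs(W[...,1]+5)<60)&(W[...,2]>90)&(W[...,2]<175)
    P=W[m];c=P.mean(0);U,S,V=np.linalg.svd(P-c);print(tag,len(P),c.round(1),V[0].round(3),P.min(0).round(),P.max(0).round())
E
```

```text
end [508.2 335.6  62. ]
col [434.6 341.2  62. ]
tip [339.4 349.7  55. ]
send [504.3 251.   62. ]
scol [432.4 256.1  62. ]
stip [376.3 262.   55. ]
base
[507.5 366.7   8. ]
[495.8 219.2   8. ]
[329.1 232.1   8. ]
[340.8 379.9   8. ]
sump top
[506.4  44.2  70. ]
[502.  -73.7  70. ]
[356.5 -64.2  70. ]
[362.3  52.7  70. ]
mouth [484.3 -12.7 150. ] tube low [396.9  -9.8  75. ]
2040 [ 449.74576477 -274.59968426    9.52831296] ((451.0703125, -274.53338623046875), (138.1057586669922, 138.1682891845703), 14.991419792175293)
top0 311 [448.6 -11.1 125.8] [-0.802  0.088 -0.59 ] [386. -28.  90.] [494.  32. 164.]
scene0 320 [466.1  -8.4 121.4] [-0.738  0.152 -0.658] [407. -29.  90.] [500.   3. 159.]
```

Call:
{"api": "step_arm", "payload": {
  "deltas": [
    [[1, 10, 32, 3, 0, 0, -0.03], [1, 10, 36, 3, 0, 0, -0.034], [1, 11, 36, 3, 0, 0, -0.034], [1, 11, 36, 3, 0, 0, -0.034], [1, 11, 36, 3, 0, 0, -0.034], [1, 11, 36, 3, 0, 0, -0.034], [1, 11, 36, 3, 0, 0, -0.034], [1, 11, 36, 3, 0, 0, -0.034], [1, 11, 36, 3, 0, 0, -0.034], [1, 11, 36, 3, 0, 0, -0.034]]
  ]
}}

```text
clock: 0.98
eef_pos: [401.2, -222.3, 269.4]
tool_rot: [-3.142, -0.0, 0.13]
force: [2.3, -0.4, -0.5]
width: 85.3
```

Call:
{"api": "step_arm", "payload": {
  "deltas": [
    [[1, 11, 36, 0, 0, 0, -0.034], [1, 11, 36, 0, 0, 0, -0.034], [1, 11, 36, 0, 0, 0, -0.034], [1, 11, 36, 0, 0, 0, -0.034], [1, 11, 36, 0, 0, 0, -0.034], [1, 11, 36, 0, 0, 0, -0.034], [1, 0, 0, 0, 0, 0, 0], [1, 0, 0, 0, 0, 0, 0], [1, 0, 0, 0, 0, 0, 0]]
  ]
}}

```text
clock: 1.73
eef_pos: [466.7, -8.5, 269.1]
tool_rot: [3.141, 0.001, -0.072]
force: [-0.3, -0.2, 0.6]
width: 85.1
```

```bash
python3 - <<'E'
from h import *
s=ctrl.read_state();print(s['eef_pos'],s['tool_rot'],s['qpos'].round(3))
grab('wrist','w1')
crop('w1',0,0,560,420,1.4,'w1b')
E
```

```text
[466.72551415  -8.54493125 269.07189783] [ 3.14088556e+00  7.99668920e-04 -7.15895967e-02] [-0.093  0.33   0.068  1.97  -0.028  0.843 -1.653]
```

View pics/w1b.png

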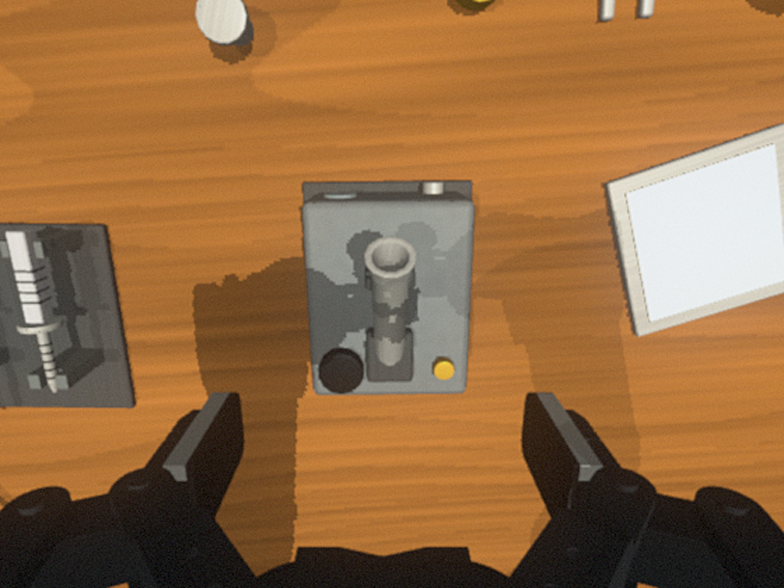

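The wrist view shows the tube mouth at (278,184) in original pixels, the tube bottom at about (279,250), and the plate at right. Measuring those, then I'll go to the rest.

```bash
crop=1; python3 - <<'E'
from h import *
print('mouth',onplane('w1',389/1.4-.4,258/1.4-.4,150).round(1))
crop('w1',205,120,350,290,5 if 0 else 4,'w1m')
im,W=cloud('w1')
m=(abs(W[...,0]-450)<80)&(abs(W[...,1]+10)<30)&(W[...,2]>88)&(W[...,2]<175)
P=W[m];c=P.mean(0);U,S,V=np.linalg.svd(P-c);print(len(P),c.round(1),V[0].round(3),P.min(0).round(),P.max(0).round())
m=(abs(W[...,0]-452)<95)&(abs(W[...,1]+276)<95)&(W[...,2]<14)&(W[...,2]>6.5)
print('plate',cv2.minAreaRect(W[m][:,:2].astype(np.float32)),W[m].max(0),W[m].min(0))
E
```

```text
mouth [486.7 -15.6 150. ]
2378 [461.4 -14.3 132.7] [-0.832  0.054 -0.552] [398. -30.  88.] [497.   0. 162.]
plate ((452.50848388671875, -275.32806396484375), (139.80584716796875, 137.29176330566406), 14.919124603271484) [ 537.00334531 -193.14047039   12.29523692] [ 368.50402394 -348.93931353    6.50223075]
```

View pics/w1m.png

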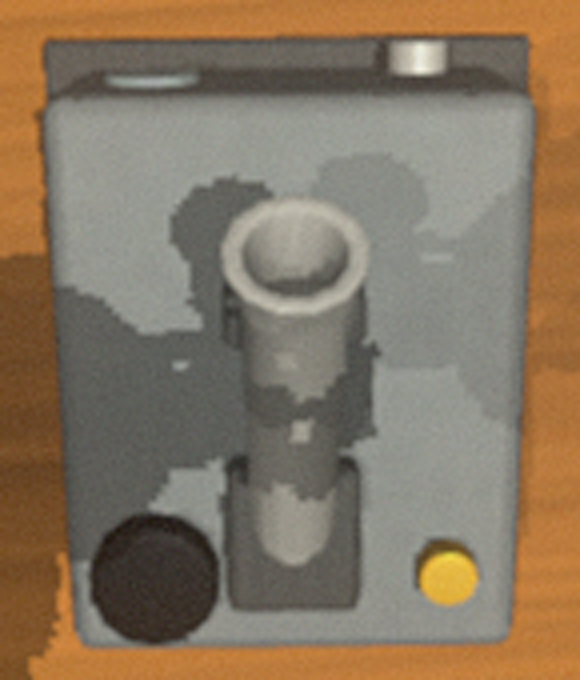

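Call:
{"api": "step_arm", "payload": {
  "deltas": [
    [[0.7, -4, 34, 1, 0, 0, 0], [0.7, -4, 36, 1, 0, 0, 0], [0.7, -4, 36, 0, 0, 0, 0], [0.7, -4, 36, 0, 0, 0, 0], [0.7, -4, 36, 0, 0, 0, 0], [0.7, -4, 36, 0, 0, 0, 0], [0.7, -4, 36, 0, 0, 0, 0], [0.7, -4, 36, 0, 0, 0, 0], [0.7, -4, 36, 0, 0, 0, 0], [0.7, 0, 0, 0, 0, 0, 0]]
  ]
}}

```text
clock: 2.62
eef_pos: [429.7, 320.9, 271.3]
tool_rot: [-3.136, 0.001, -0.065]
force: [-0.5, 1.8, 0.4]
width: 59.7
```

Call:
{"api": "step_arm", "payload": {
  "deltas": [
    [[0.7, 0, 0, 0, 0, 0, 0], [0.7, 0, 0, 0, 0, 0, 0]]
  ]
}}

```text
clock: 2.78
eef_pos: [431.8, 311.7, 271.1]
tool_rot: [3.14, 0.0, -0.075]
force: [-0.2, -1.4, 1.1]
width: 59.7
```

```bash
python3 - <<'E'
from h import *
s=ctrl.read_state();print(s['eef_pos'],s['tool_rot'],s['qpos'].round(3))
grab('wrist','w2')
crop('w2',0,0,560,420,1.4,'w2b')
E
```

```text
[431.83110272 311.70864287 271.06573881] [ 3.13991075e+00  2.44893551e-05 -7.46726326e-02] [-0.67   0.423 -0.013  1.804  0.008  0.916 -2.332]
```

View pics/w2b.png

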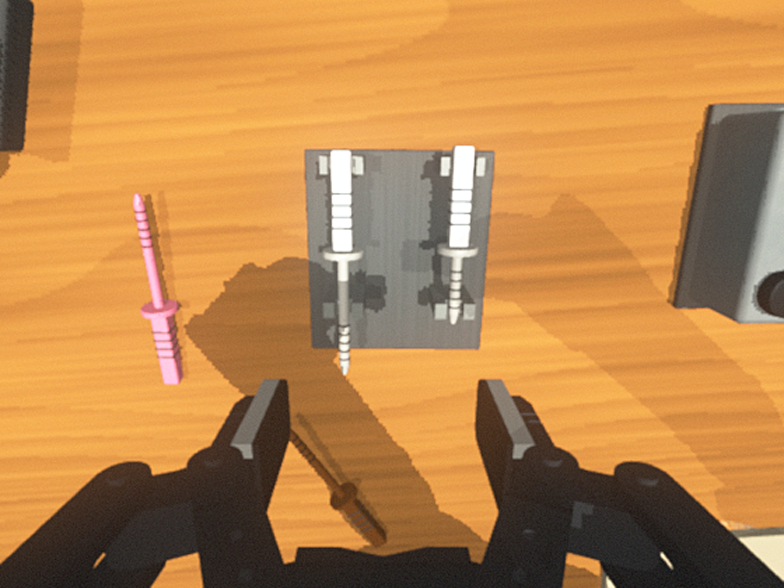

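The wrist view shows the long rod at left: end (341,152), collar (343,254), tip (345,372) in the 1.4x picture. Measure.

```bash
python3 - <<'E'
from h import *
crop('w2',205,95,360,275,4,'w2m')
im,W=cloud('w2')
m=(abs(W[...,1]-342)<11)&(W[...,0]>436)&(W[...,0]<515)&(W[...,2]>57)&(W[...,2]<68)
P=W[m];print(P.mean(0).round(1),cv2.minAreaRect(P[:,:2].astype(np.float32)),np.median(P[:,2]))
# yaw via PCA grip + probe
v,u=np.nonzero((abs(W[...,1]-345)<12)&(W[...,0]>338)&(W[...,0]<430)&(W[...,2]>50)&(W[...,2]<60.));Q=W[v,u];print(Q.mean(0).round(1),len(Q))
E
```

```text
[471.3 337.8  61.7] ((472.1228332519531, 341.6658935546875), (21.44799041748047, 72.0675048828125), 89.77359771728516) 61.82218766392854
[389.4 343.   57.3] 669
```

View pics/w2m.png

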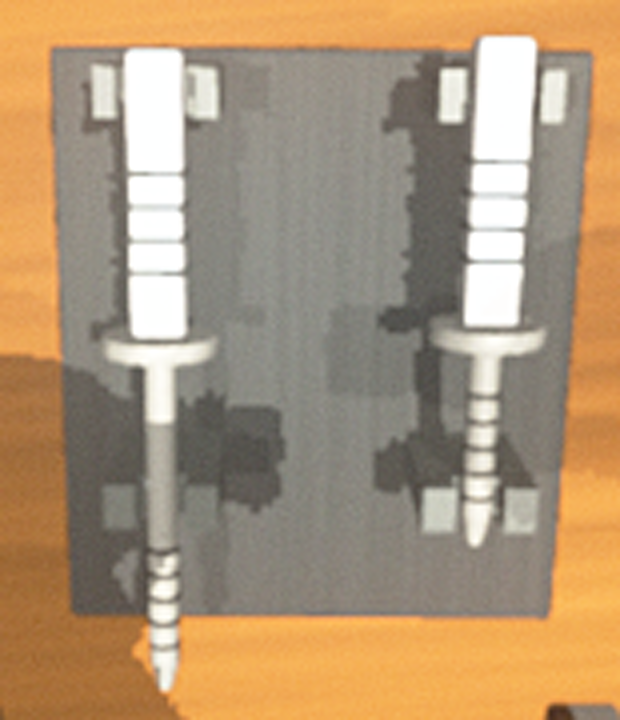

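```bash
python3 - <<'E'
from h import *
f=lambda a,b,z:onplane('w2',205+a/4-.5,95+b/4-.5,z)
e=f(153,48,62);c=f(158,338,62);t=f(165,690,55);col=f(160,350,70)
print(e,c,t,col); d=(t-e)[:2];print(np.linalg.norm(d),np.arctan2(-d[1],-d[0]),np.linalg.norm((c-e)[:2]))
d/=np.linalg.norm(d);m=(e+t)[:2]/2+0;o=t[:2]-95*d;print('origin',o,'x-36',o-36*d)
g=lambda a,b,z:onplane('w1',205+a/4-.5,120+b/4-.5,z)
print('mouth',g(295,255,150))
print('boxtop',[g(a,b,70).round(1) for a,b in((47,97),(533,97),(510,643),(78,643))])
# tube axis lower end visible centre: on top-of-tube line; use cloud ridge
im,W=cloud('w1')
for x in range(405,480,10):
    m=(abs(W[...,0]-x)<4)&(abs(W[...,1]+13)<12)&(W[...,2]>76);P=W[m]
    if len(P)>10:print(x,len(P),np.percentile(P[:,2],95).round(1),P[:,1].mean().round(1))
E
```

```text
[508.12001402 332.13810154  62.        ] [438.61560365 337.97626142  62.        ] [337.37525502 346.78907873  55.        ] [437.25085299 336.99549771  70.        ]
171.37217936540353 -0.08559664293536995 69.7491732753092
origin [432.02744515 338.66732386] x-36 [467.89564352 335.58960622]
mouth [487.13379406 -16.19643422 150.        ]
boxtop [array([511.2,  39.9,  70. ]), array([502.9, -75. ,  70. ]), array([357.9, -66.9,  70. ]), array([366.3,  49.3,  70. ])]
405 120 96.1 -13.5
415 124 104.5 -13.2
425 119 113.3 -12.0
435 134 121.7 -12.6
445 152 130.3 -13.3
455 168 138.5 -13.9
465 200 146.7 -13.4
475 3035 343.0 -13.2
```

Call:
{"api": "step_arm", "payload": {
  "deltas": [
    [[0.7, 5, 4, -12, 0.008, 0.096, -0.002], [0.7, 5, 4, -20, 0.008, 0.096, -0.002], [0.7, 5, 4, -20, 0.008, 0.096, -0.002], [0.7, 5, 4, -20, 0.008, 0.096, -0.002], [0.7, 5, 4, -20, 0.008, 0.096, -0.002], [0.7, 5, 4, -20, 0.008, 0.096, -0.001], [0.7, 0, 0, 0, 0, 0, 0], [0.7, 0, 0, 0, 0, 0, 0], [0.7, 0, 0, 0, 0, 0, 0]]
  ]
}}

```text
clock: 3.58
eef_pos: [461.6, 336.8, 160.1]
tool_rot: [-3.138, 0.577, -0.085]
force: [-0.2, 0.6, 1.5]
width: 59.6
```

```bash
cat >> h.py <<'E'
from scipy.spatial.transform import Rotation as Ro
def st():
    s=ctrl.read_state();R=Ro.from_euler('xyz',s['tool_rot']).as_matrix();print('t',s['clock'],'p',s['eef_pos'].round(1),'z',R[:,2].round(3),'y',R[:,1].round(3),'w',round(s['width'],1),'F',s['force'].round(1),'q',s['qpos'].round(2));return s,R
E
python3 - <<'E'
from h import *
s,R=st()
psi=-.0856;u=np.array([-np.cos(psi),-np.sin(psi),0]);a=.576
Rt=np.column_stack([[np.cos(psi),np.sin(psi),0],[0,0,0],[0,0,0]])
z=np.sin(a)*u+np.array([0,0,-np.cos(a)]);y=np.array([np.sin(psi),-np.cos(psi),0]);Rt=np.column_stack([np.cross(y,z),y,z])
print('turn',Ro.from_matrix(Rt@R.T).as_rotvec().round(4),'target',(np.array([467.9,335.6,55])+11*z).round(1))
grab('wrist','w3');crop('w3',0,0,560,420,1.4,'w3b')
E
```

```text
t 3.5833 p [461.6 336.8 160.1] z [-0.543  0.049 -0.838] y [-0.086 -0.996 -0.003] w 59.6 F [-0.2  0.6  1.5] q [-0.43  0.88 -0.13  1.39 -0.23  1.36 -2.09]
turn [-0.0028 -0.0008  0.0007] target [461.9 336.1  45.8]
```

View pics/w3b.png

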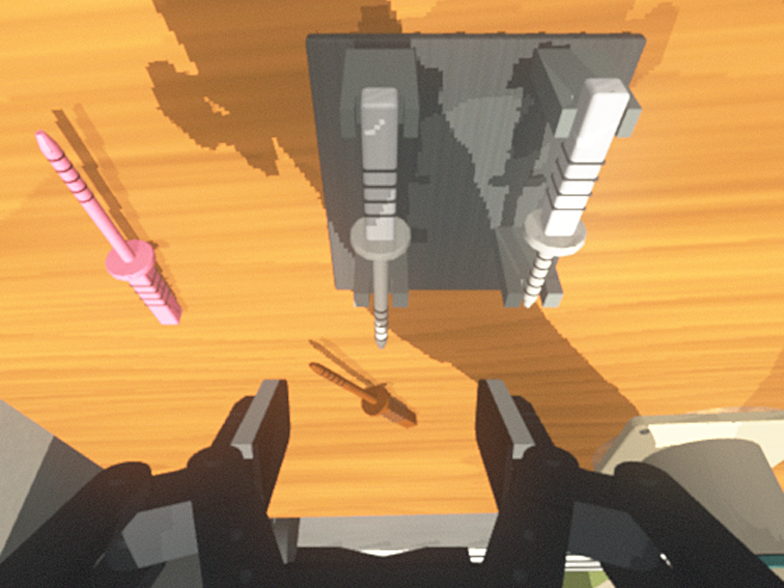

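```bash
python3 - <<'E'
from h import *
for a,b,z in((381,226,55),(381,237,55),(382,345,55),(379,90,62)): print(onplane('w3',a/1.4-.4,b/1.4-.4,z).round(1))
E
```

```text
[442.2 337.5  55. ]
[435.  338.2  55. ]
[340.1 346.   55. ]
[513.2 331.9  62. ]
```

Call:
{"api": "step_arm", "payload": {
  "deltas": [
    [[0.7, 0, -0.5, -20, -0.003, 0, 0], [0.7, 0, 0, -28, 0, 0, 0], [0.7, 0, 0, -28, 0, 0, 0], [0.7, 0, 0, -14, 0, 0, 0], [0.7, 0, 0, 0, 0, 0, 0], [0.7, 0, 0, 0, 0, 0, 0]]
  ]
}}

```text
clock: 4.13
eef_pos: [461.3, 338.0, 71.6]
tool_rot: [-3.14, 0.576, -0.083]
force: [0.1, 0.6, -0.5]
width: 59.8
```

```bash
python3 - <<'E'
from h import *
st()
grab('wrist','w4');crop('w4',0,0,560,420,1.4,'w4b')
E
```

```text
t 4.1333 p [461.3 338.   71.6] z [-0.543  0.046 -0.839] y [-0.084 -0.996 -0.001] w 59.8 F [ 0.1  0.6 -0.5] q [-0.43  0.99 -0.13  1.42 -0.23  1.22 -2.05]
```

View pics/w4b.png

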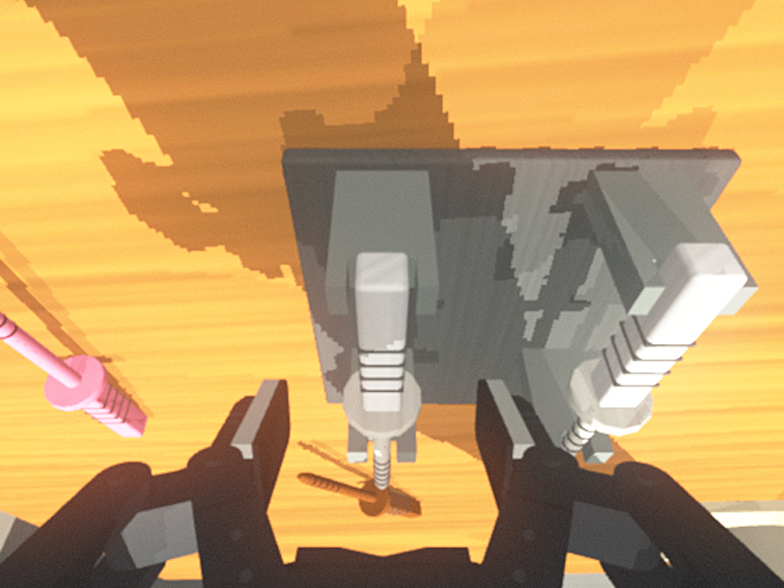

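Call:
{"api": "step_arm", "payload": {
  "deltas": [
    [[0.7, 1, -1, -14, 0, 0, 0], [0.7, 1, 0, -12, 0, 0, 0], [0.7, 0, 0, 0, 0, 0, 0], [0.7, 0, 0, 0, 0, 0, 0], [0.7, 0, 0, 0, 0, 0, 0]]
  ]
}}

```text
clock: 4.6
eef_pos: [463.1, 336.4, 43.2]
tool_rot: [3.141, 0.578, -0.085]
force: [-0.2, 0.0, 0.8]
width: 59.8
```

Call:
{"api": "step_arm", "payload": {
  "deltas": [
    [[0.4, 0, 0, 0, 0, 0, 0], [0, 0, 0, 0, 0, 0, 0], [0, 0, 0, 0, 0, 0, 0], [0, 0, 0, 0, 0, 0, 0], [0, 0, 0, 0, 0, 0, 0], [0, 0, 0, 0, 0, 0, 0], [0, 0, 0, 0, 0, 0, 0], [0, 0, 0, 0, 0, 0, 0]]
  ]
}}

```text
clock: 5.27
eef_pos: [463.3, 336.5, 43.7]
tool_rot: [3.142, 0.578, -0.084]
force: [0.7, -0.2, 2.7]
width: 13.5
```

```bash
python3 - <<'E'
from h import *
st()
grab('wrist','w5');crop('w5',0,0,560,420,1.4,'w5b')
E
```

```text
t 5.2667 p [463.3 336.5  43.7] z [-0.544  0.046 -0.838] y [-0.084 -0.996  0.   ] w 13.5 F [ 0.7 -0.2  2.7] q [-0.43  1.03 -0.13  1.42 -0.22  1.19 -2.04]
```

View pics/w5b.png

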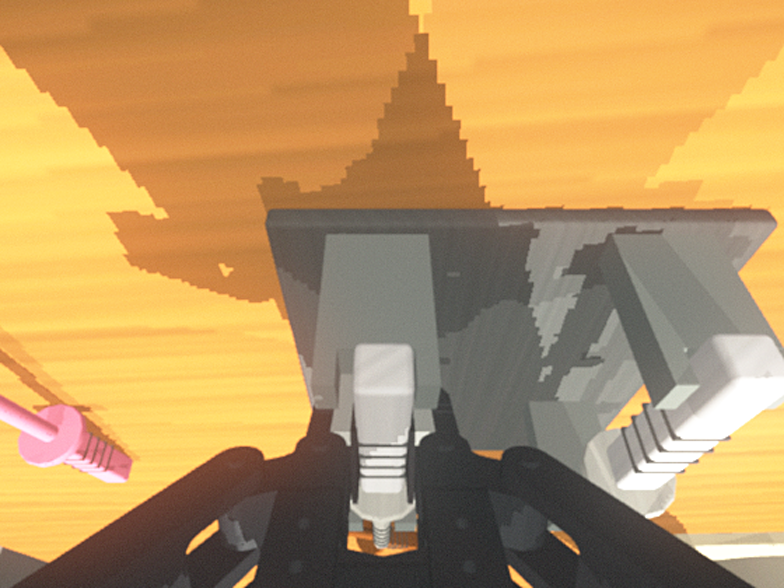

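```bash
cat >> h.py <<'E'
def target(Rt_,):
    pass
import json
def plan(s_out,M=(486.9,-15.9,150.),yaw=-.062,el=np.deg2rad(40)):
    """TCP target for rod origin at mouth + s_out*axis"""
    g=json.load(open('grasp.json'));off=np.array(g['off']);rd=np.array(g['rd'])
    ax=np.array([np.cos(el)*np.cos(yaw),np.cos(el)*np.sin(yaw),np.sin(el)]);return pose(-ax,np.array(M)+s_out*ax)
def pose(d,O):
    g=json.load(open('grasp.json'));off=np.array(g['off']);rd=np.array(g['rd'])
    # tool y horizontal, perpendicular to d
    y=np.cross([0,0,1.],d);y/=np.linalg.norm(y)
    B=np.column_stack([d,y,np.cross(d,y)]); yl=np.array([0,1.,0]); b=np.column_stack([rd,yl,np.cross(rd,yl)])
    R=B@b.T;return np.array(O)-R@off,R
def delta(p,R):
    s,Rc=st();print('shift',(p-s['eef_pos']).round(1),'turn',Ro.from_matrix(R@Rc.T).as_rotvec().round(4),'| target',p.round(1))
E
python3 - <<'E'
from h import *
s,R=st()
O=np.array([433.8,338.6,55]);psi=-.0845;d=np.array([-np.cos(psi),-np.sin(psi),0])
off=R.T@(O-s['eef_pos']);rd=R.T@d;print(off,rd);off[1]=0;rd[1]=0;rd/=np.linalg.norm(rd)
json.dump(dict(off=off.tolist(),rd=rd.tolist()),open('grasp.json','w'))
delta(*plan(130))
print(plan(0)[0],plan(0)[1])
E
```

```text
t 5.3167 p [463.2 336.5  43.6] z [-0.544  0.046 -0.838] y [-0.084 -0.996  0.   ] w 13.6 F [ 0.2 -0.7  3.8] q [-0.43  1.03 -0.13  1.42 -0.22  1.19 -2.04]
[-30.93384586   0.34166127   6.59691237] [-8.37805267e-01 -1.26243331e-04  5.45969156e-01]
t 5.3167 p [463.2 336.5  43.6] z [-0.544  0.046 -0.838] y [-0.084 -0.996  0.   ] w 13.6 F [ 0.2 -0.7  3.8] q [-0.43  1.03 -0.13  1.42 -0.22  1.19 -2.04]
shift [ 152.9 -360.4  200.2] turn [-0.051  -0.6963  0.0215] | target [616.2 -23.9 243.8]
[516.75816331 -17.75358179 160.27016996] [[ 0.99083085 -0.06196029  0.12006308]
 [-0.06151035 -0.99807862 -0.00745346]
 [ 0.12029421  0.         -0.99273829]]
```

Call:
{"api": "step_arm", "payload": {
  "deltas": [
    [[0, 0, 0, 6, 0, 0, 0], [0, 0, 0, 12, 0, 0, 0], [0, 0, 0, 16, 0, 0, 0], [0, 0, 0, 16, 0, 0, 0], [0, 0, 0, 0, 0, 0, 0], [0, 0, 0, 0, 0, 0, 0]]
  ]
}}

```text
clock: 5.82
eef_pos: [464.1, 336.8, 95.0]
tool_rot: [-3.14, 0.575, -0.083]
force: [0.1, 0.9, -1.5]
width: 13.3
```

```bash
python3 - <<'E'
from h import *
st()
grab('scene','s6');crop('s6',300,190,440,310,5,'s6b')
E
```

```text
t 5.8167 p [464.1 336.8  95. ] z [-0.541  0.047 -0.839] y [-0.084 -0.996 -0.001] w 13.3 F [ 0.1  0.9 -1.5] q [-0.43  0.96 -0.13  1.41 -0.23  1.26 -2.06]
```

View pics/s6b.png

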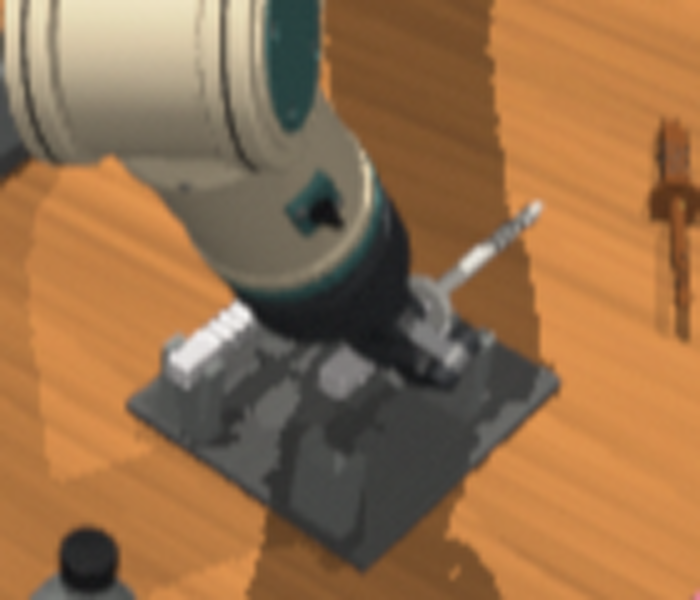

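Call:
{"api": "step_arm", "payload": {
  "deltas": [
    [[0, 0, 0, 25, 0, 0, 0], [0, 0, 0, 35, 0, 0, 0], [0, 4, -8, 35, 0, 0, 0], [0, 8, -16, 30, 0, 0, 0], [0, 15, -32, 20, -0.005, -0.06, 0.002], [0, 15, -34, 9, -0.005, -0.07, 0.002], [0, 15, -34, 0, -0.005, -0.07, 0.002], [0, 15, -34, 0, -0.005, -0.07, 0.002], [0, 15, -34, 0, -0.005, -0.07, 0.002], [0, 15, -34, 0, -0.005, -0.07, 0.002]]
  ]
}}

```text
clock: 6.7
eef_pos: [565.3, 108.5, 247.1]
tool_rot: [-3.14, 0.164, -0.071]
force: [-0.3, 0.2, -1.3]
width: 13.1
```

Call:
{"api": "step_arm", "payload": {
  "deltas": [
    [[0, 15, -34, 0, -0.005, -0.07, 0.002], [0, 15, -34, 0, -0.005, -0.07, 0.002], [0, 15, -34, 0, -0.005, -0.07, 0.002], [0, 15, -28, 0, -0.005, -0.07, 0.002], [0, 10, -6, 0, 0, -0.06, 0.002], [0, 0, 0, 0, 0, 0, 0], [0, 0, 0, 0, 0, 0, 0], [0, 0, 0, 0, 0, 0, 0]]
  ]
}}

```text
clock: 7.37
eef_pos: [634.6, -23.6, 246.8]
tool_rot: [-3.136, -0.171, -0.06]
force: [1.0, -0.2, -1.2]
width: 13.3
```

```bash
python3 - <<'E'
from h import *
delta(*plan(130))
grab('wrist','w7');crop('w7',0,0,560,420,1.4,'w7b')
E
```

```text
t 7.3667 p [634.6 -23.6 246.8] z [ 0.171 -0.004 -0.985] y [-0.059 -0.998 -0.006] w 13.3 F [ 1.  -0.2 -1.2] q [-0.    0.52 -0.01  1.72  0.02  0.73 -1.65]
shift [-18.5  -0.3  -3. ] turn [-0.0027  0.051  -0.0025] | target [616.2 -23.9 243.8]
```

View pics/w7b.png

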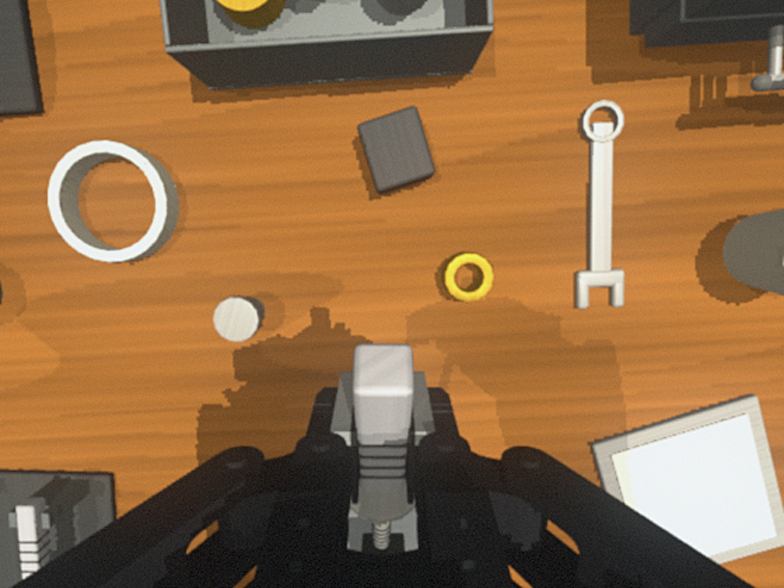

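Call:
{"api": "step_arm", "payload": {
  "deltas": [
    [[0, -9, 0, -1.5, -0.0015, 0.026, -0.0015], [0, -9.5, -0.3, -1.5, -0.0015, 0.025, -0.001], [0, 0, 0, 0, 0, 0, 0], [0, 0, 0, 0, 0, 0, 0], [0, 0, 0, 0, 0, 0, 0]]
  ]
}}

```text
clock: 7.83
eef_pos: [616.9, -25.4, 244.3]
tool_rot: [3.14, -0.124, -0.063]
force: [1.3, 0.1, -1.1]
width: 13.3
```

```bash
python3 - <<'E'
from h import *
delta(*plan(130))
grab('scene','s8');crop('s8',200,120,330,240,6,'s8b')
grab('top','t8');crop('t8',270,140,360,260,6,'t8b')
E
```

```text
t 7.8333 p [616.9 -25.4 244.3] z [ 0.123 -0.009 -0.992] y [-0.063 -0.998  0.002] w 13.3 F [ 1.3  0.1 -1.1] q [-0.01  0.52 -0.    1.73  0.02  0.77 -1.66]
shift [-0.8  1.5 -0.5] turn [0.0017 0.003  0.0012] | target [616.2 -23.9 243.8]
```

View pics/s8b.png

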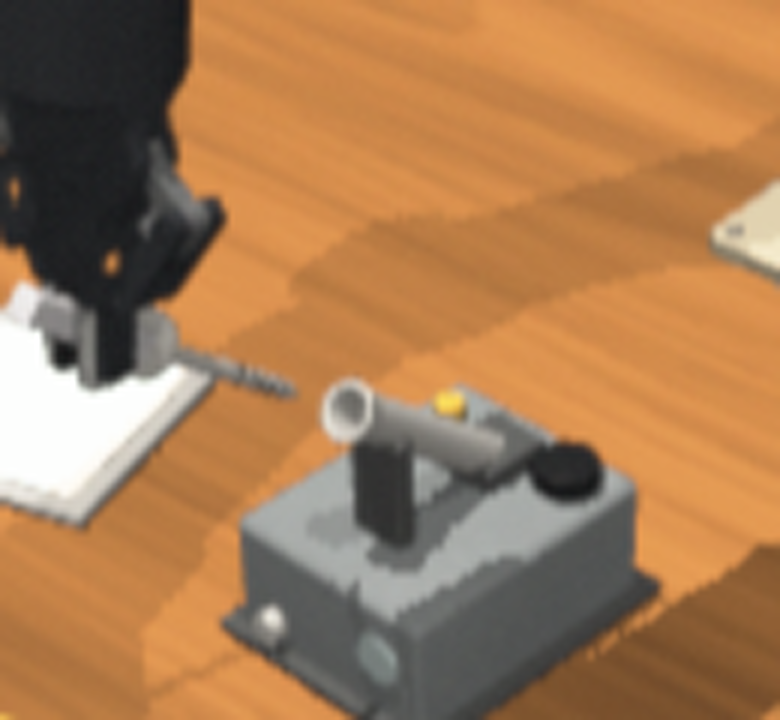

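View pics/t8b.png

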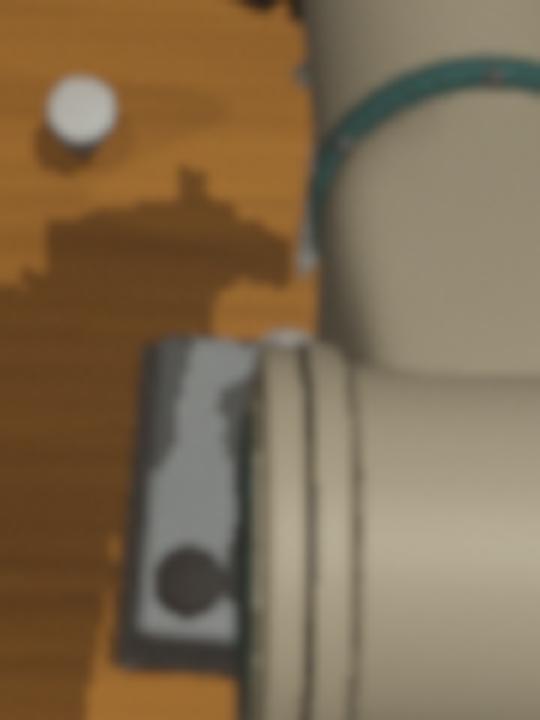

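```bash
cat >> h.py <<'E'
def proj(tag,P):
    q=np.load(f'pics/{tag}.npz');p=(np.atleast_2d(P)@q['R'].T+q['t'])@q['K'].T;return p[:,:2]/p[:,2:]
def rodnow():
    s,R=st();g=json.load(open('grasp.json'));O=s['eef_pos']+R@np.array(g['off']);d=R@np.array(g['rd']);return O,d
E
python3 - <<'E'
from h import *
O,d=rodnow();print('rod O',O.round(1),'d',d.round(3))
M=np.array([486.9,-15.9,150]);e=np.deg2rad(40);ax=np.array([np.cos(e)*np.cos(-.062),np.cos(e)*np.sin(-.062),np.sin(e)])
pts=np.array([O,O+95*d,M,M-100*ax]);px=proj('s8',pts);print(((px-[200,120]+.5)*6).round(0))
crop('s8',230,165,290,200,13,'s8c')
print(((px-[230,165]+.5)*13).round(0))
E
```

```text
t 7.9333 p [616.9 -25.7 244.4] z [ 0.123 -0.009 -0.992] y [-0.064 -0.998  0.002] w 13.3 F [-0.1  0.2 -0.7] q [-0.01  0.52 -0.    1.73  0.02  0.77 -1.66]
rod O [587.  -23.9 234. ] d [-0.763  0.048 -0.645]
[[151. 346.]
 [295. 392.]
 [348. 408.]
 [473. 447.]]
[[-62. 164.]
 [250. 264.]
 [364. 298.]
 [635. 383.]]
```

View pics/s8c.png

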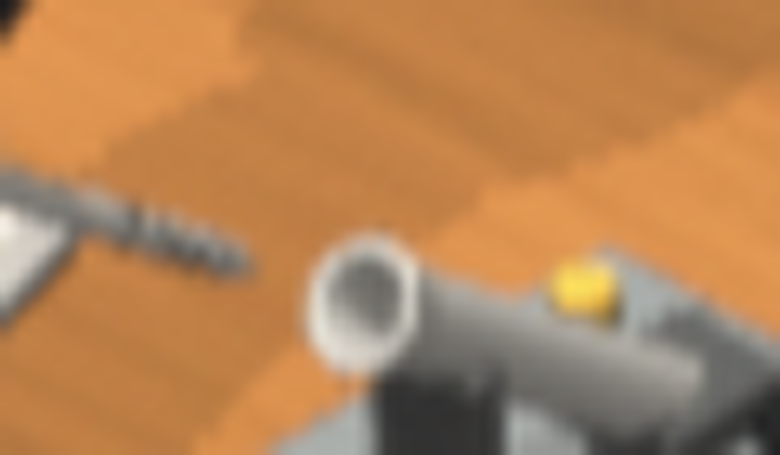

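Call:
{"api": "step_arm", "payload": {
  "deltas": [
    [[0, -0.8, 1.7, -1, 0.0015, 0.003, 0.001], [0, 0, 0, 0, 0, 0, 0], [0, -7.6, 0.5, -6.4, 0, 0, 0], [0, -7.6, 0.5, -6.4, 0, 0, 0], [0, -7.6, 0.5, -6.4, 0, 0, 0], [0, -7.6, 0.5, -6.4, 0, 0, 0], [0, 0, 0, 0, 0, 0, 0], [0, 0, 0, 0, 0, 0, 0]]
  ]
}}

```text
clock: 8.6
eef_pos: [585.4, -22.2, 217.7]
tool_rot: [3.141, -0.12, -0.063]
force: [-0.2, 0.3, -2.0]
width: 12.8
```

```bash
python3 - <<'E'
from h import *
delta(*plan(90))
grab('scene','s9');crop('s9',230,165,290,200,13,'s9c')
O,d=rodnow();print(((proj('s9',O+95*d)-[230,165]+.5)*13).round(0))
E
```

```text
t 8.6 p [585.4 -22.2 217.7] z [ 0.119 -0.008 -0.993] y [-0.063 -0.998  0.   ] w 12.8 F [-0.2  0.3 -2. ] q [-0.01  0.51 -0.01  1.84  0.02  0.68 -1.67]
shift [0.2 0.2 0.4] turn [ 0.0003 -0.0006  0.001 ] | target [585.6 -22.  218.1]
t 8.65 p [586.1 -22.3 218.1] z [ 0.121 -0.008 -0.993] y [-0.063 -0.998  0.   ] w 13.1 F [-0.7 -0.7 -0.4] q [-0.01  0.51 -0.01  1.84  0.02  0.67 -1.67]
[[376. 304.]]
```

View pics/s9c.png

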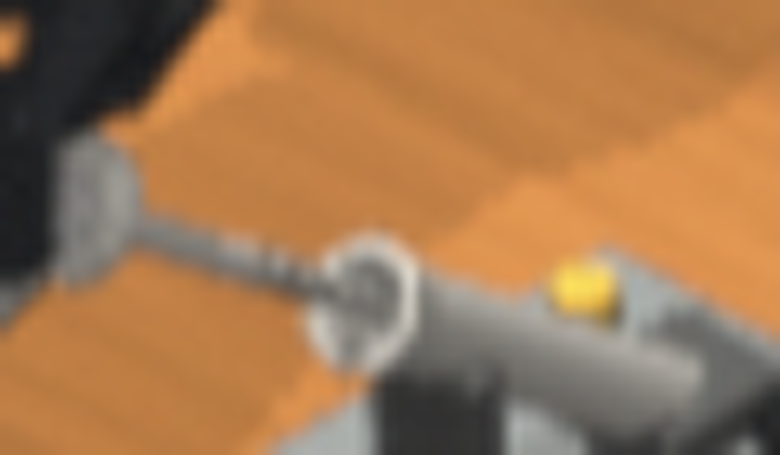

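Call:
{"api": "step_arm", "payload": {
  "deltas": [
    [[0, 0, 0.4, -0.8, 0, 0, 0], [0, -7.6, 0.5, -6.4, 0, 0, 0], [0, -7.6, 0.5, -6.4, 0, 0, 0], [0, -7.6, 0.5, -6.4, 0, 0, 0], [0, 0, 0, 0, 0, 0, 0], [0, 0, 0, 0, 0, 0, 0]]
  ]
}}

```text
clock: 9.15
eef_pos: [562.2, -20.3, 197.7]
tool_rot: [3.141, -0.119, -0.063]
force: [-1.3, 0.5, 1.2]
width: 12.9
```

```bash
python3 - <<'E'
from h import *
delta(*plan(60))
grab('scene','s10');crop('s10',230,165,290,200,13,'s10c')
E
```

```text
t 9.15 p [562.2 -20.3 197.7] z [ 0.118 -0.008 -0.993] y [-0.063 -0.998  0.   ] w 12.9 F [-1.3  0.5  1.2] q [-0.02  0.5  -0.    1.92  0.02  0.6  -1.67]
shift [ 0.4 -0.3  1.1] turn [ 0.0004 -0.0018  0.001 ] | target [562.6 -20.6 198.8]
```

View pics/s10c.png

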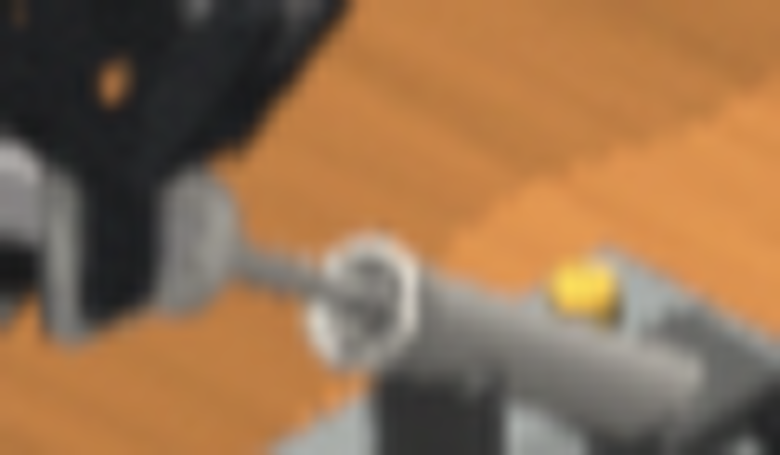

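Call:
{"api": "step_arm", "payload": {
  "deltas": [
    [[0, -7.6, 0.5, -6.4, 0, 0, 0], [0, -7.6, 0.5, -6.4, 0, 0, 0], [0, 0, 0, 0, 0, 0, 0], [0, 0, 0, 0, 0, 0, 0]]
  ]
}}

```text
clock: 9.53
eef_pos: [546.8, -19.2, 184.6]
tool_rot: [3.141, -0.118, -0.063]
force: [-3.2, 0.8, -4.4]
width: 13.2
```

Call:
{"api": "step_arm", "payload": {
  "deltas": [
    [[0, -7.6, 0.5, -6.4, 0, 0, 0], [0, -7.6, 0.5, -6.4, 0, 0, 0], [0, 0, 0, 0, 0, 0, 0], [0, 0, 0, 0, 0, 0, 0]]
  ]
}}

```text
clock: 9.87
eef_pos: [531.9, -18.3, 172.0]
tool_rot: [3.141, -0.119, -0.063]
force: [-4.5, -0.1, -2.2]
width: 13.3
```

```bash
python3 - <<'E'
from h import *
delta(*plan(20))
grab('scene','s11');crop('s11',230,165,290,200,13,'s11c')
E
```

```text
t 9.8667 p [531.9 -18.3 172. ] z [ 0.118 -0.008 -0.993] y [-0.063 -0.998  0.   ] w 13.3 F [-4.5 -0.1 -2.2] q [-0.02  0.51 -0.    2.02  0.03  0.49 -1.68]
shift [ 0.2 -0.4  1.1] turn [ 0.0003 -0.002   0.001 ] | target [532.  -18.7 173.1]
```

View pics/s11c.png

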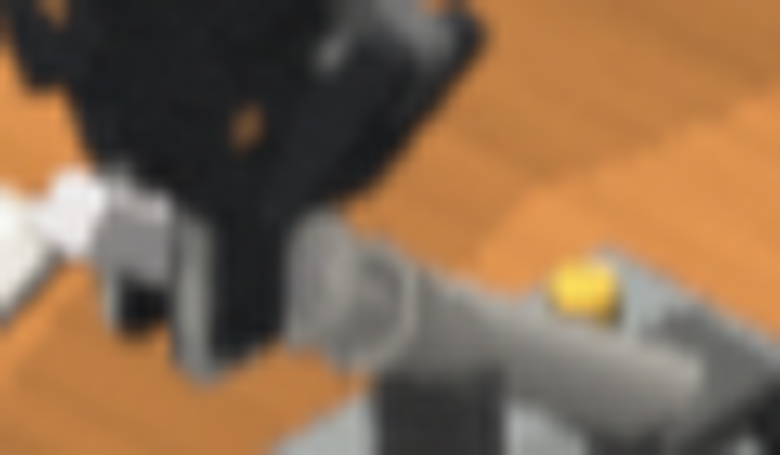

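Call:
{"api": "step_arm", "payload": {
  "deltas": [
    [[0, -3.8, 0.2, -3.2, 0, 0, 0], [0, -3.8, 0.2, -3.2, 0, 0, 0], [0, 0, 0, 0, 0, 0, 0]]
  ]
}}

```text
clock: 10.17
eef_pos: [529.2, -18.0, 168.0]
tool_rot: [-3.141, -0.13, -0.063]
force: [0.1, 1.1, 5.6]
width: 12.7
```

Call:
{"api": "step_arm", "payload": {
  "deltas": [
    [[0, -2.3, 0.1, -1.9, 0, 0, 0], [0, -2.3, 0.1, -1.9, 0, 0, 0], [0, 0, 0, 0, 0, 0, 0]]
  ]
}}

```text
clock: 10.42
eef_pos: [527.5, -17.8, 165.6]
tool_rot: [-3.141, -0.136, -0.063]
force: [3.8, 0.7, 11.1]
width: 13.3
```

Call:
{"api": "step_arm", "payload": {
  "deltas": [
    [[0, -1.5, 0.1, -1.3, 0, 0, 0], [0, 0, 0, 0, 0, 0, 0]]
  ]
}}

```text
clock: 10.58
eef_pos: [527.2, -17.7, 165.0]
tool_rot: [-3.141, -0.139, -0.063]
force: [4.1, -0.6, 15.2]
width: 13.2
```

```bash
python3 - <<'E'
from h import *
delta(*plan(0))
grab('scene','s12');crop('s12',230,165,290,200,13,'s12c')
E
```

```text
t 10.5833 p [527.2 -17.7 165. ] z [ 0.138 -0.008 -0.99 ] y [-0.063 -0.998 -0.001] w 13.2 F [ 4.1 -0.6 15.2] q [-0.03  0.51 -0.    2.06  0.03  0.44 -1.69]
shift [-10.4  -0.   -4.7] turn [0.0002 0.018  0.001 ] | target [516.8 -17.8 160.3]
```

View pics/s12c.png

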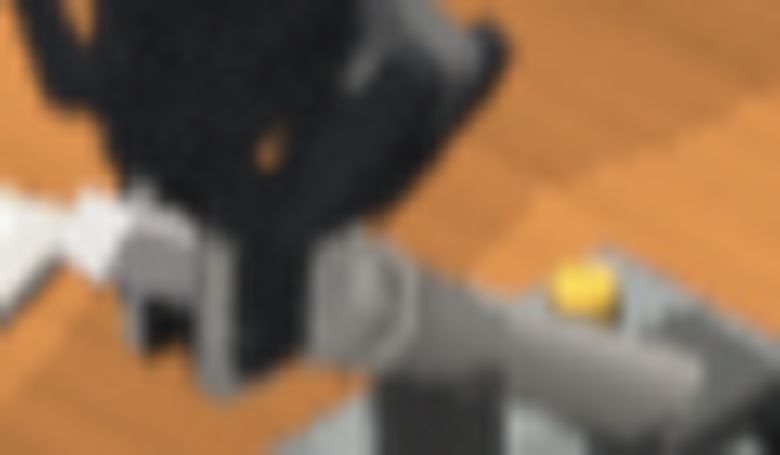

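```bash
python3 - <<'E'
from h import *
M=np.array([486.9,-15.9,150]);e=np.deg2rad(40)
def circ(C,n,r):
    a=np.cross(n,[0,0,1.]);a/=np.linalg.norm(a);b=np.cross(n,a);th=np.linspace(0,2*np.pi,60);return C+r*(np.outer(np.cos(th),a)+np.outer(np.sin(th),b))
ax=np.array([np.cos(e)*np.cos(-.062),np.cos(e)*np.sin(-.062),np.sin(e)])
O,d=rodnow();print('remaining s',(O-M)@ax,'lateral',(O-M)-((O-M)@ax)*ax,'tip lat',(O+95*d-M)-((O+95*d-M)@ax)*ax)
for tag in('s12','s9'):
  img=cv2.imread(f'pics/{tag}.png')[165:205,230:290];S=13;im=cv2.resize(img,None,fx=S,fy=S,interpolation=cv2.INTER_CUBIC)
  dr=lambda P,c:cv2.polylines(im,[np.int32(((proj(tag,P)-[230,165]+.5)*S).round())],True,c,1)
  dr(circ(M,ax,14.5),(0,255,0))
  if tag=='s12':
    dr(circ(O-5*d,d,15),(0,0,255));dr(circ(O-5*d+d*((O-M)@ax),d,15),(255,0,0))
  else:
    P,R=plan(90);O9=M+90*ax;dr(circ(O9+5*ax,ax,15),(0,0,255))
  cv2.imwrite(f'pics/ov_{tag}.png',im)
E
```

```text
t 10.6333 p [527.1 -17.7 165. ] z [ 0.138 -0.008 -0.99 ] y [-0.063 -0.998 -0.001] w 13.2 F [ 4.5 -0.7 14.8] q [-0.03  0.51 -0.    2.06  0.03  0.44 -1.69]
remaining s 10.722662741041741 lateral [ 2.31803868  0.55370373 -2.71633678] tip lat [ 3.40325401  0.61814927 -4.00240236]
```

View pics/ov_s12.png

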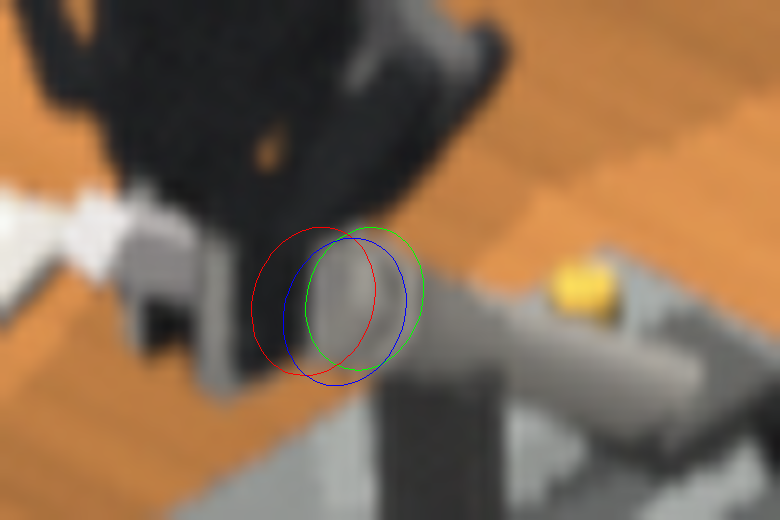

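View pics/ov_s9.png

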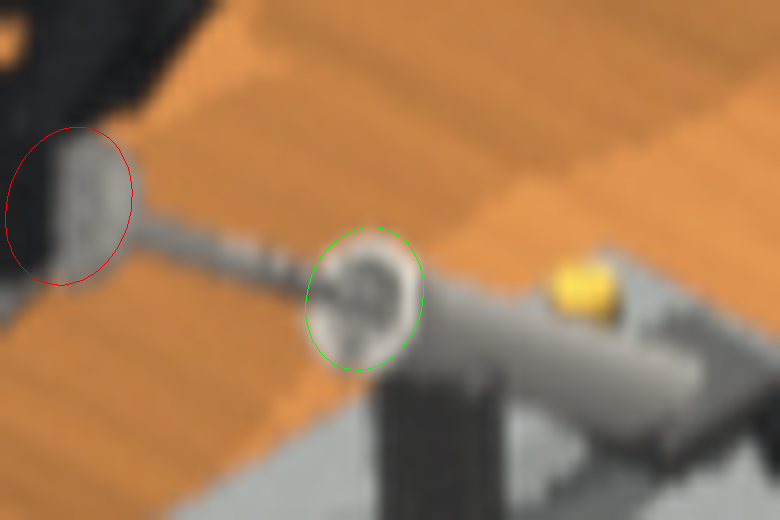

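```bash
python3 - <<'E'
from h import *
grab('wrist','w13');crop('w13',0,0,560,420,1.4,'w13b')
a=cv2.imread('pics/w7.png')[230:420,200:350];b=cv2.imread('pics/w13.png')[230:420,200:350]
cv2.imwrite('pics/cmp13.png',cv2.resize(np.hstack([a,b]),None,fx=2.6,fy=2.6,interpolation=cv2.INTER_CUBIC))
s=ctrl.read_state();print(s['force'],s['torque'])
E
```

```text
[ 4.21247311 -0.30064662 14.84908402] [ 0.02032499 -0.72840385  0.02445353]
```

View pics/cmp13.png

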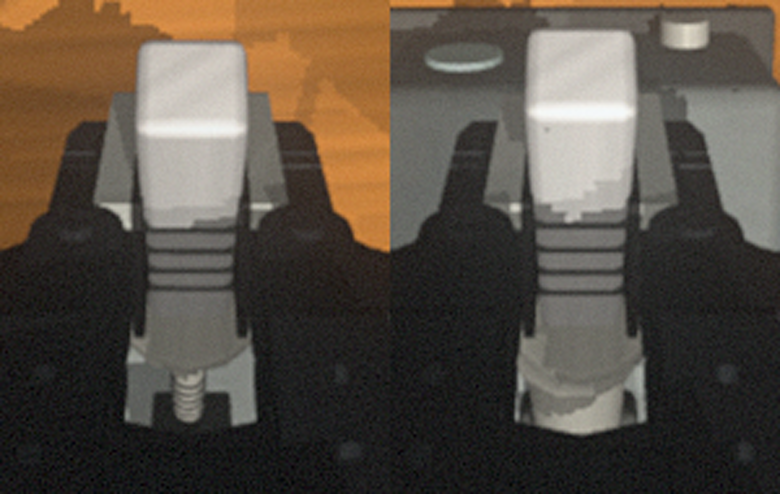

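View pics/w13b.png

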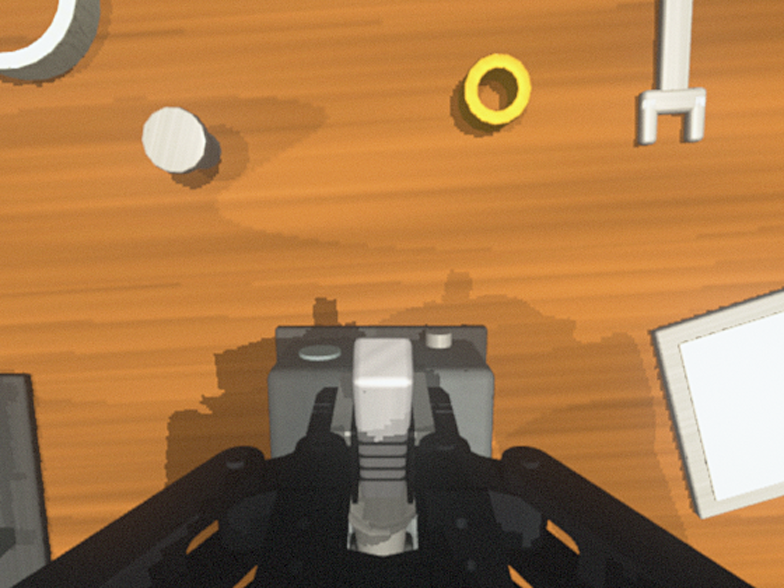

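```bash
python3 - <<'E'
from h import *
from scipy.optimize import least_squares
s,R=st()
q=np.load('pics/w13.npz');Rc,tc,K=q['R'],q['t'],q['K']
# cam in tool frame (rigid)
Rct=Rc@R; tct=Rc@s['eef_pos']+tc
g=json.load(open('grasp.json'));off0=np.array(g['off']);rd0=np.array(g['rd'])
def pr(P): p=K@(Rct@P+tct);return p[1]/p[2]
def model(p):
    a,dx,dz=p;c,sn=np.cos(a),np.sin(a)
    Ry=np.array([[c,0,sn],[0,1,0],[-sn,0,c]])
    rd=Ry@rd0; n=np.cross(rd,[0,1,0]); n=n if n[2]<0 else -n
    G=off0-35*rd0; O=G+np.array([dx,0,dz])+35*rd
    return [pr(O-75*rd-7*n),pr(O-75*rd+7*n),pr(O+g1*rd+7*n),pr(O+g2*rd+7*n)],rd,O
g1,g2=-43,-22
print(model([0,0,0])[0])
for n,obs in(('w7',[246.2,279.2,319.2,341.2]),('w13',[242.3,272.3,317.3,342.3])):
    f=lambda p:(np.array(model(p)[0])-obs)[:2]
    r=least_squares(lambda p:np.r_[f([p[0],p[1]*rd0[0],p[1]*rd0[2]])],[0,0.]);print(n,r.x,r.cost)
E
```

```text
t 10.6833 p [527.  -17.7 165. ] z [ 0.137 -0.008 -0.99 ] y [-0.063 -0.998 -0.001] w 12.7 F [ 4.2 -0.3 14.8] q [-0.03  0.51 -0.    2.06  0.03  0.44 -1.69]
[np.float64(239.51620418449394), np.float64(277.36166564653723), np.float64(318.74634741840157), np.float64(338.27588406296087)]
w7 [-0.09577964  8.79903141] 7.484207397757619e-25
w13 [-0.1682122  9.5521124] 2.5800926528265336e-23
```

Call:
{"api": "step_arm", "payload": {
  "deltas": [
    [[0, 7.6, -0.5, 6.4, 0, 0, 0], [0, 3.8, -0.2, 3.2, 0, 0, 0], [0, 0, 0, 0, 0, 0, 0], [0, 0, 0, 0, 0, 0, 0]]
  ]
}}

```text
clock: 11.02
eef_pos: [532.8, -18.4, 171.3]
tool_rot: [-3.142, -0.126, -0.063]
force: [2.7, -0.1, 3.5]
width: 13.4
```

```bash
python3 - <<'E'
from h import *
delta(*plan(15))
grab('wrist','w14');grab('scene','s14')
print(ctrl.read_state()['torque'])
a=cv2.imread('pics/w7.png')[230:420,200:350];b=cv2.imread('pics/w14.png')[230:420,200:350]
cv2.imwrite('pics/cmp14.png',cv2.resize(np.hstack([a,b]),None,fx=2.6,fy=2.6,interpolation=cv2.INTER_CUBIC))
crop('s14',225,165,285,205,13,'s14c')
E
```

```text
t 11.0167 p [532.8 -18.4 171.3] z [ 0.126 -0.008 -0.992] y [-0.063 -0.998 -0.   ] w 13.4 F [ 2.7 -0.1  3.5] q [-0.02  0.51 -0.    2.03  0.03  0.48 -1.68]
shift [-4.6 -0.1 -1.4] turn [0.0003 0.0057 0.0011] | target [528.2 -18.5 169.9]
[ 0.092432   -0.86576666 -0.06140152]
```

View pics/cmp14.png

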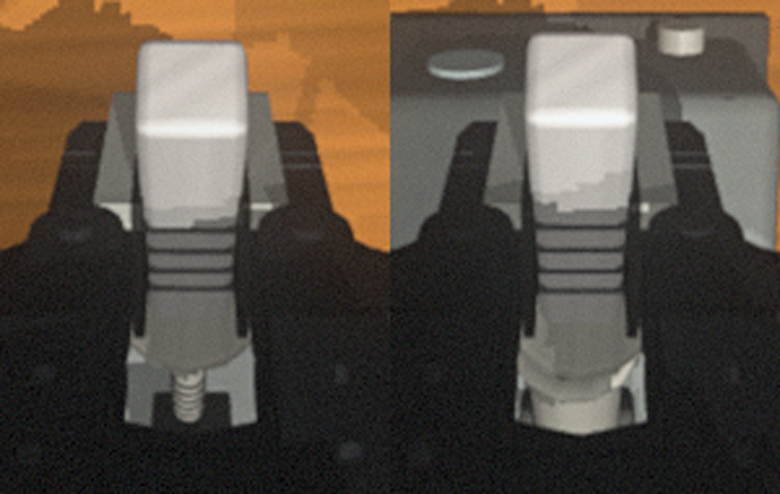

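View pics/s14c.png

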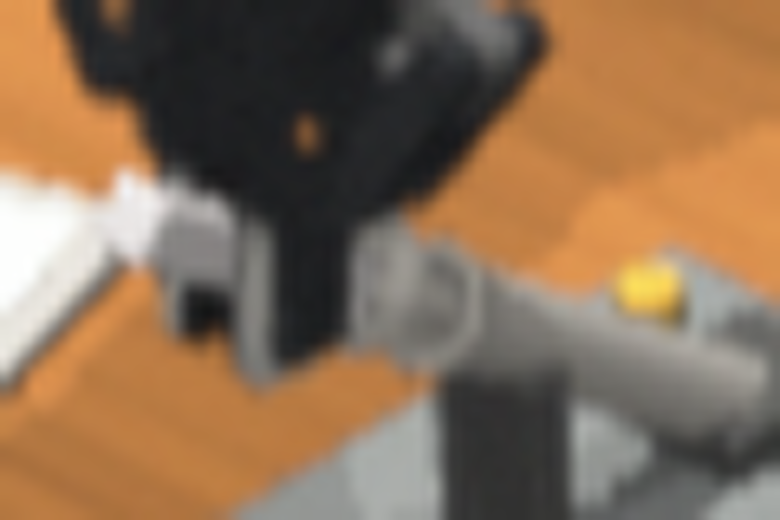

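Call:
{"api": "step_arm", "payload": {
  "deltas": [
    [[0, 7.6, -0.5, 6.4, 0, 0, 0], [0, 7.6, -0.5, 6.4, 0, 0, 0], [0, 7.6, -0.5, 6.4, 0, 0, 0], [0, 7.6, -0.5, 6.4, 0, 0, 0], [0, 7.6, -0.5, 6.4, 0, 0, 0], [0, 0, 0, 0, 0, 0, 0], [0, 0, 0, 0, 0, 0, 0]]
  ]
}}

```text
clock: 11.7
eef_pos: [567.5, -20.9, 201.7]
tool_rot: [3.141, -0.119, -0.063]
force: [-0.1, 0.5, -0.8]
width: 12.9
```

```bash
python3 - <<'E'
from h import *
delta(*plan(65))
print(ctrl.read_state()['torque'])
grab('wrist','w15');grab('scene','s15')
a=cv2.imread('pics/w7.png')[230:420,200:350];b=cv2.imread('pics/w15.png')[230:420,200:350]
cv2.imwrite('pics/cmp15.png',cv2.resize(np.hstack([a,b]),None,fx=2.6,fy=2.6,interpolation=cv2.INTER_CUBIC))
O,d=rodnow();M=np.array([486.9,-15.9,150])
img=cv2.imread('pics/s15.png')[160:205,225:285];S=13;im=cv2.resize(img,None,fx=S,fy=S,interpolation=cv2.INTER_CUBIC)
P=np.int32((proj('s15',np.array([O,O+95*d]))-[225,160]+.5)*S);cv2.line(im,tuple(map(int,P[0])),tuple(map(int,P[1])),(0,0,255),1);cv2.imwrite('pics/s15c.png',im)
E
```

```text
t 11.7 p [567.5 -20.9 201.7] z [ 0.119 -0.008 -0.993] y [-0.063 -0.998  0.001] w 12.9 F [-0.1  0.5 -0.8] q [-0.02  0.51 -0.01  1.9   0.02  0.61 -1.67]
shift [-1.   0.1  0.4] turn [ 0.0004 -0.0013  0.0011] | target [566.5 -20.8 202.1]
[ 0.1785732  -0.21725546 -0.05597882]
t 11.8 p [567.2 -20.8 201.6] z [ 0.119 -0.008 -0.993] y [-0.063 -0.998  0.   ] w 13.0 F [ 0.6  0.5 -1.1] q [-0.02  0.51 -0.01  1.9   0.02  0.61 -1.67]
```

View pics/cmp15.png

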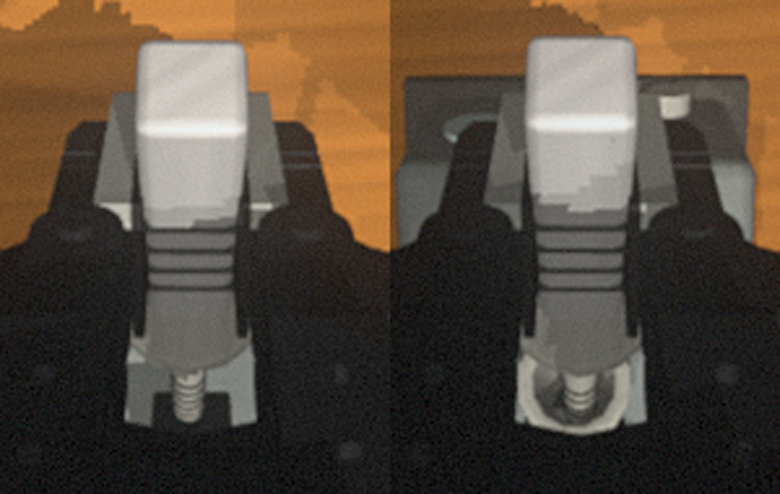

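View pics/s15c.png

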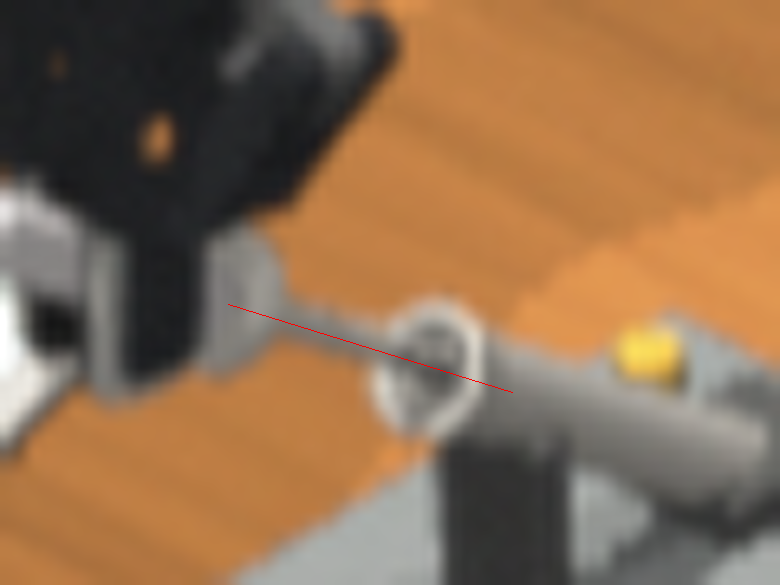

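```bash
python3 - <<'E'
from h import *
O,d=rodnow()
def ov(tag,O,d,u0,v0,u1,v1,S,out):
    im=cv2.resize(cv2.imread(f'pics/{tag}.png')[v0:v1,u0:u1],None,fx=S,fy=S,interpolation=cv2.INTER_CUBIC)
    f=lambda P:(proj(tag,P)-[u0,v0]+.5)*S
    P=f(np.array([O+24*d,O+95*d]));print(out,P.round(0).tolist())
    M=np.array([486.9,-15.9,150]);e=np.deg2rad(40);ax=np.array([np.cos(e)*np.cos(-.062),np.cos(e)*np.sin(-.062),np.sin(e)])
    for k in(11,-11):
        n=np.array([0,0,1.]);vd=np.array([.62,.58,.53]);side=np.cross(ax,vd);side/=np.linalg.norm(side)
        Q=f(np.array([M-20*ax+k*side,M-110*ax+k*side]));cv2.line(im,tuple(map(int,Q[0])),tuple(map(int,Q[1])),(0,255,0),1)
    cv2.imwrite(f'pics/{out}.png',im)
ov('s15',O,d,240,175,280,205,20,'z15')
ov('s8',np.array([587,-23.9,234.]),np.array([-.763,.048,-.645]),226,170,266,200,20,'z8')
E
```

```text
t 11.8 p [567.2 -20.8 201.6] z [ 0.119 -0.008 -0.993] y [-0.063 -0.998  0.   ] w 13.0 F [ 0.6  0.5 -1.1] q [-0.02  0.51 -0.01  1.9   0.02  0.61 -1.67]
z15 [[168.0, 205.0], [488.0, 304.0]]
z8 [[112.0, 193.0], [464.0, 305.0]]
```

View pics/z15.png

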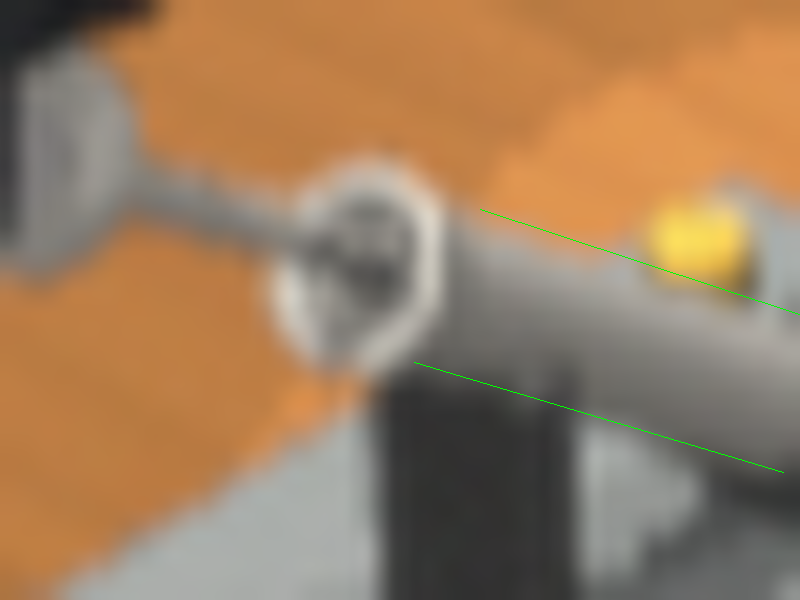

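View pics/z8.png

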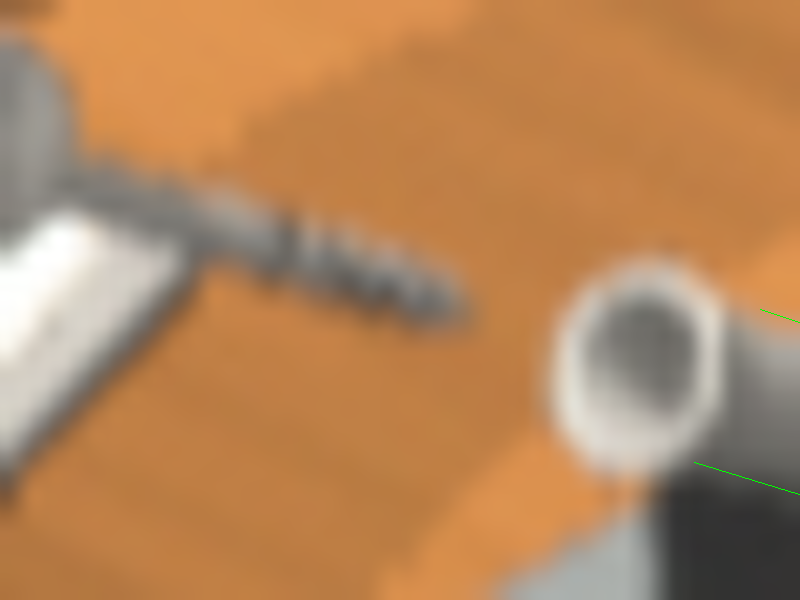

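```bash
python3 - <<'E'
from h import *
S=20;u0,v0,u1,v1=250,175,292,207
im=cv2.resize(cv2.imread('pics/scene0.png')[v0:v1,u0:u1],None,fx=S-1,fy=S-1,interpolation=cv2.INTER_CUBIC);S=19
f=lambda P:(proj('scene0',P)-[u0,v0]+.5)*S
M=np.array([486.9,-15.9,150]);e=np.deg2rad(40);ax=np.array([np.cos(e)*np.cos(-.062),np.cos(e)*np.sin(-.062),np.sin(e)])
vd=np.array([.62,.58,.53]);side=np.cross(ax,vd);side/=np.linalg.norm(side)
for k in(11,-11):
    Q=f(np.array([M-20*ax+k*side,M-112*ax+k*side]));cv2.line(im,tuple(map(int,Q[0])),tuple(map(int,Q[1])),(0,255,0),1)
cv2.imwrite('pics/z0.png',im)
# 3D fit of tube surface from wrist depth (w1) : cylinder fit r=11
from scipy.optimize import least_squares
for tag in('w1','scene0','top0'):
    imm,W=cloud(tag)
    c=M-60*ax
    rel=W-M;s=rel@ax;lat=np.linalg.norm(rel-s[...,None]*ax,axis=-1)
    m=(s<-25)&(s>-95)&(lat<14)&(lat>8)&(W[...,2]>85);P=W[m]
    def res(p):
        a=np.array([np.cos(p[1])*np.cos(p[0]),np.cos(p[1])*np.sin(p[0]),np.sin(p[1])]);C=np.array([M[0],p[2],p[3]])
        r=P-C;return np.linalg.norm(r-np.outer(r@a,a),axis=1)-11
    r=least_squares(res,[-.062,e,-15.9,150],loss='soft_l1');print(tag,len(P),'yaw',r.x[0].round(4),'el',np.degrees(r.x[1]).round(2),'y,z at x=486.9',r.x[2:].round(2),np.abs(r.fun).mean().round(2))
E
```

```text
w1 948 yaw -0.062 el 39.98 y,z at x=486.9 [-15.98 148.42] 0.29
scene0 99 yaw -0.0622 el 40.62 y,z at x=486.9 [-15.48 147.81] 0.8
top0 139 yaw -0.0583 el 39.32 y,z at x=486.9 [-14.86 148.44] 1.14
```

View pics/z0.png

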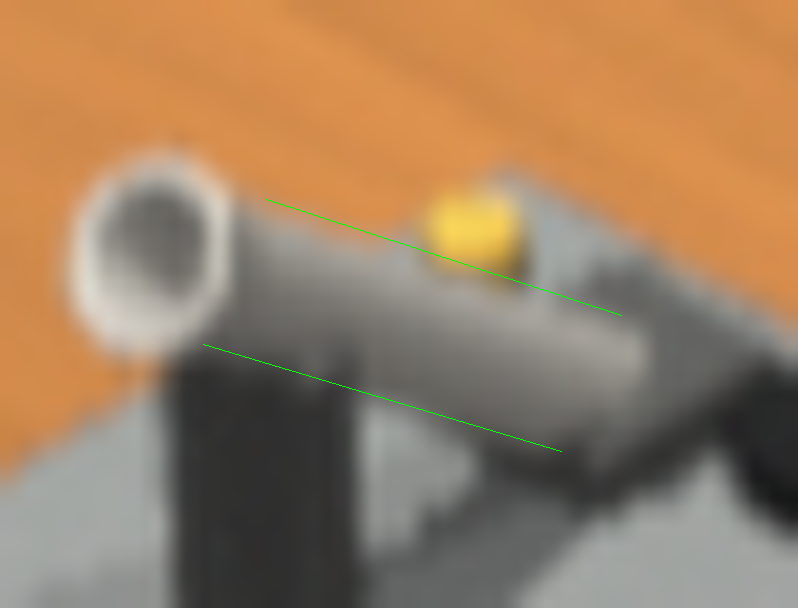

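Call:
{"api": "step_arm", "payload": {
  "deltas": [
    [[0, 2.0, -0.1, -2.4, 0.001, 0.02, 0], [0, -7.6, 0.5, -6.4, 0, 0, 0], [0, -7.6, 0.5, -6.4, 0, 0, 0], [0, -7.6, 0.5, -6.4, 0, 0, 0], [0, -7.6, 0.5, -6.4, 0, 0, 0], [0, 0, 0, 0, 0, 0, 0], [0, 0, 0, 0, 0, 0, 0]]
  ]
}}

```text
clock: 12.38
eef_pos: [537.9, -18.8, 173.7]
tool_rot: [3.141, -0.098, -0.063]
force: [-1.6, 0.9, -2.8]
width: 13.0
```

```bash
python3 - <<'E'
from h import *
delta(*plan(25,M=(488.8,-15.9,150)))
print(ctrl.read_state()['torque'])
grab('wrist','w16')
a=cv2.imread('pics/w15.png')[230:420,200:350];b=cv2.imread('pics/w16.png')[230:420,200:350]
cv2.imwrite('pics/cmp16.png',cv2.resize(np.hstack([a,b]),None,fx=2.6,fy=2.6,interpolation=cv2.INTER_CUBIC))
E
```

```text
t 12.3833 p [537.9 -18.8 173.7] z [ 0.097 -0.007 -0.995] y [-0.063 -0.998  0.001] w 13.0 F [-1.6  0.9 -2.8] q [-0.02  0.52 -0.01  1.99  0.02  0.54 -1.68]
shift [-0.2 -0.2  2.6] turn [-0.0008 -0.023   0.001 ] | target [537.8 -18.9 176.3]
[ 0.27401018  0.13925488 -0.07938285]
```

View pics/cmp16.png

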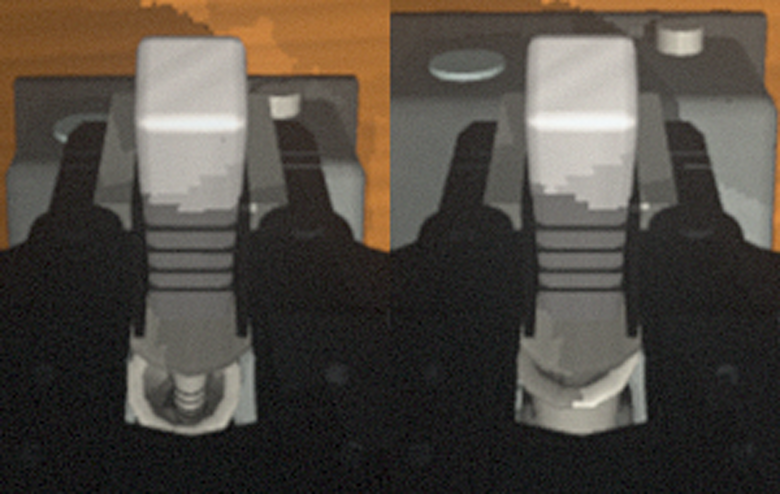

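Call:
{"api": "step_arm", "payload": {
  "deltas": [
    [[0, -4.6, 0.3, -3.9, 0, 0, 0], [0, -3.8, 0.2, -3.2, 0, 0, 0], [0, 0, 0, 0, 0, 0, 0], [0, 0, 0, 0, 0, 0, 0]]
  ]
}}

```text
clock: 12.77
eef_pos: [538.8, -18.5, 171.1]
tool_rot: [-3.141, -0.117, -0.063]
force: [7.7, 0.4, 14.5]
width: 13.0
```

```bash
python3 - <<'E'
from h import *
delta(*plan(14,M=(488.8,-15.9,150)))
print(ctrl.read_state()['torque'])
E
```

```text
t 12.7667 p [538.8 -18.5 171.1] z [ 0.116 -0.007 -0.993] y [-0.063 -0.998 -0.001] w 13.0 F [ 7.7  0.4 14.5] q [-0.02  0.52 -0.    2.    0.02  0.5  -1.68]
shift [-9.4  0.1 -1.8] turn [-0.0007 -0.0036  0.0011] | target [529.4 -18.4 169.3]
[ 0.10238815 -1.30071654 -0.0756063 ]
```

```bash
python3 - <<'E'
from h import *
grab('scene','s17');grab('wrist','w17')
M=np.array([488.8,-15.9,150]);e=np.deg2rad(40);ax=np.array([np.cos(e)*np.cos(-.062),np.cos(e)*np.sin(-.062),np.sin(e)]);n=np.array([-np.sin(e),0,np.cos(e)])
y=np.cross(n,ax)
im=cv2.imread('pics/s17.png')[160:210,225:285];cv2.imwrite('pics/s17c.png',cv2.resize(im,None,fx=13,fy=12,interpolation=cv2.INTER_CUBIC))
for tag in('s15','s17','w17','scene0'):
    i,W=cloud(tag);r=W-M;s=r@ax;h=r@n;l=r@y
    m=(abs(l)<20)&(abs(h)<20)&(s>-30)&(s<120);
    v,u=np.nonzero(m);print(tag,m.sum())
    H,_,_=np.histogram2d(s[m],h[m],bins=[np.arange(-30,121,5),np.arange(-20,21,4)])
    for k,row in enumerate(H.astype(int)): print(-30+5*k,row)
E
```

```text
s15 364
-30 [1 6 5 4 1 3 3 0 0 0]
-25 [0 0 1 1 3 1 1 2 0 0]
-20 [0 0 0 5 0 3 2 0 0 0]
-15 [0 0 1 4 2 0 2 1 0 0]
-10 [0 0 2 1 2 3 3 2 0 0]
-5 [0 4 8 7 4 5 8 3 1 0]
0 [0 1 1 1 3 3 2 3 0 0]
5 [0 0 0 0 1 3 0 0 0 0]
10 [0 0 0 0 2 2 0 0 0 0]
15 [0 0 0 0 1 1 0 0 0 0]
20 [0 0 0 0 2 1 1 0 0 0]
25 [0 0 0 0 1 2 0 0 0 0]
30 [0 0 0 0 1 2 0 0 0 0]
35 [0 0 0 0 3 1 1 0 0 0]
40 [0 0 0 0 1 3 0 0 0 0]
45 [0 0 0 0 1 2 0 0 0 0]
50 [0 0 0 0 0 2 0 0 0 0]
55 [0 0 0 0 0 0 0 0 0 0]
60 [0 1 0 2 0 1 1 0 1 0]
65 [ 0  1  2  4  7  5  8 11  1  0]
70 [0 0 3 2 2 3 1 0 1 0]
75 [0 0 0 0 0 1 2 0 0 0]
80 [0 1 0 0 0 0 0 0 0 0]
85 [2 0 0 1 0 0 0 0 0 0]
90 [2 2 2 2 2 1 0 0 0 0]
95 [5 5 3 1 2 0 0 1 0 0]
100 [ 8 10  7  2  1  1  4  0  0  0]
105 [0 3 5 5 5 1 2 3 2 1]
110 [0 0 0 3 5 7 5 4 4 3]
115 [ 0  0  0  2  3  4 10  3  3  3]
s17 411
-30 [0 5 5 4 2 2 3 1 0 0]
-25 [0 0 1 0 2 1 3 2 0 0]
-20 [0 0 0 3 1 3 1 1 0 0]
-15 [0 0 0 3 3 4 2 0 0 0]
-10 [0 0 4 1 2 4 4 1 0 0]
-5 [0 3 5 2 3 5 6 6 1 0]
0 [0 2 1 2 5 1 1 1 0 0]
5 [0 0 0 0 1 1 0 0 0 0]
10 [0 0 0 0 1 0 0 0 0 0]
15 [0 0 0 0 0 0 0 0 0 0]
20 [1 0 1 1 0 0 1 1 0 0]
25 [1 3 3 7 6 6 5 3
[... 1684 characters left out ...]
[0 0 1 3 1 4 2 0 0 0]
-15 [0 0 0 5 3 3 1 0 0 0]
-10 [0 0 2 3 4 5 3 1 0 0]
-5 [0 3 9 7 7 5 6 6 1 0]
0 [0 1 2 1 0 1 3 1 0 0]
5 [0 0 0 0 0 0 0 0 0 0]
10 [0 0 0 0 0 0 0 0 0 0]
15 [0 0 0 0 0 0 0 0 0 0]
20 [0 0 0 0 0 0 0 0 0 0]
25 [0 0 0 0 0 0 0 0 0 0]
30 [0 0 0 0 0 0 0 0 0 0]
35 [0 0 0 0 0 0 0 0 0 0]
40 [0 0 0 0 0 0 0 0 0 0]
45 [0 0 0 0 0 0 0 0 0 0]
50 [0 0 0 0 0 0 0 0 0 0]
55 [0 0 0 0 0 0 0 0 0 0]
60 [0 0 0 0 0 0 0 0 0 0]
65 [0 0 0 0 0 0 0 0 0 0]
70 [0 0 0 0 0 0 0 0 0 0]
75 [0 0 0 0 0 0 0 0 0 0]
80 [0 0 0 0 0 0 0 0 0 0]
85 [0 0 0 0 0 0 0 0 0 0]
90 [0 0 0 0 0 0 0 0 0 0]
95 [0 0 0 0 0 0 0 0 0 0]
100 [0 0 0 0 0 0 0 0 0 0]
105 [0 0 0 0 0 0 0 0 0 0]
110 [0 0 0 0 0 0 0 0 0 0]
115 [0 0 0 0 0 0 0 0 0 0]
```

View pics/s17c.png

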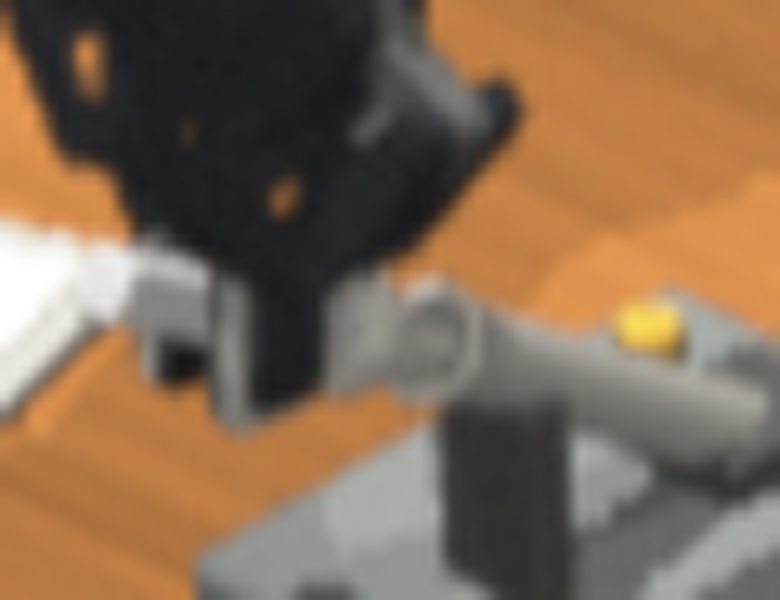

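```bash
cat > fit.py <<'E'
from h import *
M=np.array([488.8,-15.9,150]);e=np.deg2rad(40);ax=np.array([np.cos(e)*np.cos(-.062),np.cos(e)*np.sin(-.062),np.sin(e)]);n=np.array([-np.sin(e)*np.cos(-.062),-np.sin(e)*np.sin(-.062),np.cos(e)]);y=np.cross(n,ax)
def fit(tag,s0):
    i,W=cloud(tag);r=W-M;s=r@ax;h=r@n;l=r@y
    m=(abs(l)<6)&(h>-6)&(h<14)&(s>s0+12)&(s<s0+70)
    A=np.c_[s[m]-s0,np.ones(m.sum())];b=h[m];w=np.ones(len(b),bool)
    for _ in range(8): c,*_=np.linalg.lstsq(A[w],b[w],rcond=None);w=abs(A@c-b)<1.2
    # grip lateral centre
    k=(abs(l)<12)&(abs(h-(c[0]*(s-s0)+c[1]))<1.5)&(s>s0+55)&(s<s0+74)
    print(tag,'top slope (tip-down +)',c[0].round(4),'axis h at origin',(c[1]-7).round(2),'at tip',(c[1]-7-95*c[0]).round(2),w.sum(),'l',np.percentile(l[k],[2,98]).round(1))
    q=(abs(s)<3)&(abs(h)<18)&(abs(l)<18);print('  rim h,l range',np.percentile(h[q],[1,99]).round(1),np.percentile(l[q],[1,99]).round(1), 'collar back s',np.median(s[(s>s0-1)&(s<s0+9)&(abs(l)<12)&(h>9)&(h<15)]).round(1))
    t=(s<-15)&(s>-60)&(abs(l)<8);print('  tube top h',np.percentile(h[t],[50,90]).round(1) if t.sum() else None)
if __name__=='__main__':
    import sys
    for a in sys.argv[1:]:
        t,s0=a.split(':');fit(t,float(s0))
E
python3 fit.py w7:148 w13:10 w14:17 w15:64 w16:23 w17:22
```

```text
w7 top slope (tip-down +) 0.0465 axis h at origin -9.08 at tip -13.49 2197 l [-7.3  5.5]Traceback (most recent call last):
  File "fit.py", line 16, in <module>
    t,s0=a.split(':');fit(t,float(s0))
                      ~~~^^^^^^^^^^^^^
  File "fit.py", line 11, in fit
    q=(abs(s)<3)&(abs(h)<18)&(abs(l)<18);print('  rim h,l range',np.percentile(h[q],[1,99]).round(1),np.percentile(l[q],[1,99]).round(1), 'collar back s',np.median(s[(s>s0-1)&(s<s0+9)&(abs(l)<12)&(h>9)&(h<15)]).round(1))
                                                                 ~~~~~~~~~~~~~^^^^^^^^^^^^^
    return _quantile_unchecked(
        a, q, axis, out, overwrite_input, method, keepdims, weights)
    return _ureduce(a,
                    func=_quantile_ureduce_func,
    ...<5 lines>...
                    overwrite_input=overwrite_input,
                    method=method)
    r = func(a, **kwargs)
    result = _quantile(arr,
                       quantiles=q,
    ...<2 lines>...
                       out=out,
                       weights=wgt)
    slices_having_nans = np.isnan(arr[-1, ...])
                                  ~~~^^^^^^^^^
IndexError: index -1 is out of bounds for axis 0 with size 0
```

```bash
python3 fit.py w13:10 w14:17 w15:64 w16:23 w17:22
```

```text
w13 top slope (tip-down +) -0.0373 axis h at origin 0.19 at tip 3.73 2113 l [-7.9  4.9]
  rim h,l range [ 7.9 14.4] [-11.3  10.2] collar back s 14.1
  tube top h [-158.9   10.6]
w14 top slope (tip-down +) -0.028 axis h at origin 0.91 at tip 3.57 1928 l [-8.3  6.2]
  rim h,l range [ 6.4 14.2] [-12.   10.5] collar back s 22.6
  tube top h [-159.4   10.6]
w15 top slope (tip-down +) -0.0188 axis h at origin 1.38 at tip 3.17 1828 l [-8.6  4.4]
  rim h,l range [-4.3 11.7] [-13.6  13. ] collar back s 68.7
  tube top h [-162.8 -145.6]
w16 top slope (tip-down +) -0.0436 axis h at origin -0.24 at tip 3.91 1878 l [-8.5  5.4]
  rim h,l range [ 4.2 14.2] [-13.   10.8] collar back s 28.5
  tube top h [-160.5    9.9]
w17 top slope (tip-down +) -0.0634 axis h at origin -1.82 at tip 4.2 2081 l [-8.   4.9]
  rim h,l range [ 2.4 14.2] [-13.2  10.9] collar back s 27.7
  tube top h [-161.9    2.9]
```

Call:
{"api": "step_arm", "payload": {
  "deltas": [
    [[0, 7.6, -0.5, 6.4, 0, 0, 0], [0, 7.6, -0.5, 6.4, 0, 0, 0], [0, 7.6, -0.5, 6.4, 0, 0, 0], [0, 7.6, -0.5, 6.4, 0, -0.02, 0], [0, 7.6, -0.5, 6.4, -0.001, -0.02, 0], [0, 0, 0, 0, 0, 0, 0], [0, 0, 0, 0, 0, 0, 0]]
  ]
}}

```text
clock: 13.45
eef_pos: [570.2, -21.1, 199.9]
tool_rot: [-3.141, -0.143, -0.063]
force: [0.2, 0.2, -0.7]
width: 13.0
```

```bash
sed -i "s/^    t=(s<-15).*$/    for a,b in((12,24),(24,36),(36,50),(50,62),(62,73)):\n        k=(abs(l)<14)\&(abs(h-(c[0]*(s-s0)+c[1]))<1)\&(s>s0+a)\&(s<s0+b);print('   l mid',a,(np.percentile(l[k],[3,97])).round(1))/" fit.py
python3 - <<'E'
from h import *
delta(*plan(65,M=(488.8,-15.9,150)))
print(ctrl.read_state()['torque'])
grab('wrist','w18')
b=cv2.imread('pics/w18.png')[300:420,200:350]
cv2.imwrite('pics/w18c.png',cv2.resize(b,None,fx=5,fy=5,interpolation=cv2.INTER_CUBIC))
E
python3 fit.py w18:64
```

```text
t 13.45 p [570.2 -21.1 199.9] z [ 0.143 -0.008 -0.99 ] y [-0.063 -0.998 -0.001] w 13.0 F [ 0.2  0.2 -0.7] q [-0.02  0.5  -0.    1.92  0.02  0.58 -1.67]
shift [-1.8  0.3  2.1] turn [0.0005 0.0228 0.0011] | target [568.4 -20.8 202.1]
[0.03761177 0.25678219 0.00243852]
w18 top slope (tip-down +) -0.0048 axis h at origin -2.04 at tip -1.59 1834 l [-8.7  4.6]
  rim h,l range [-7.9  5.1] [-14.   13.4] collar back s 69.2
   l mid 12 [-8.1  4.2]
   l mid 24 [-8.2  4.2]
   l mid 36 [-8.3  4.2]
   l mid 50 [-12.2   8.9]
   l mid 62 [-8.3  3.9]
```

View pics/w18c.png

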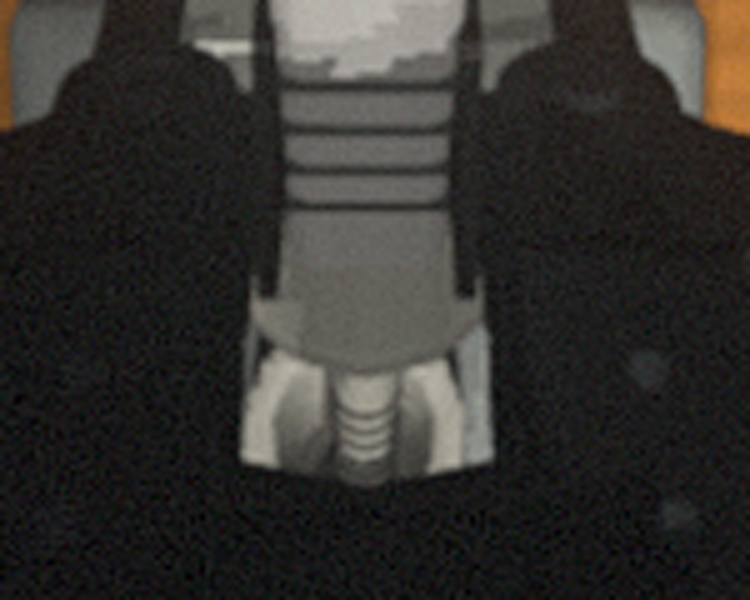

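Call:
{"api": "step_arm", "payload": {
  "deltas": [
    [[0, -1.8, 1.5, 2.1, 0, 0, 0], [0, 0, 0, 0, 0, 0, 0], [0, -7.6, 0.5, -6.4, 0, 0, 0], [0, -7.6, 0.5, -6.4, 0, 0, 0], [0, -7.6, 0.5, -6.4, 0, 0, 0], [0, -7.6, 0.5, -6.4, 0, 0, 0], [0, 0, 0, 0, 0, 0, 0], [0, 0, 0, 0, 0, 0, 0]]
  ]
}}

```text
clock: 14.17
eef_pos: [534.8, -17.4, 174.7]
tool_rot: [-3.141, -0.136, -0.063]
force: [-3.7, 0.5, -4.0]
width: 12.8
```

```bash
python3 - <<'E'
from h import *
delta(*plan(25,M=(488.8,-15.9,150)))
print(ctrl.read_state()['torque'])
grab('wrist','w19')
E
python3 fit.py w19:25
```

```text
t 14.1667 p [534.8 -17.4 174.7] z [ 0.135 -0.008 -0.991] y [-0.063 -0.998 -0.001] w 12.8 F [-3.7  0.5 -4. ] q [-0.03  0.5  -0.    2.03  0.03  0.48 -1.69]
shift [ 3.  -1.6  1.6] turn [0.0004 0.015  0.0008] | target [537.8 -18.9 176.3]
[ 0.11162342  0.87962765 -0.03483083]
w19 top slope (tip-down +) -0.0185 axis h at origin 1.91 at tip 3.67 2275 l [-7.1  5.7]
  rim h,l range [ 5.9 14.1] [-12.2  11.5] collar back s 26.3
   l mid 12 [-6.6  5.6]
   l mid 24 [-6.8  5.7]
   l mid 36 [-9.9  8.8]
   l mid 50 [-10.9   9. ]
   l mid 62 [-6.8  5.4]
```

Call:
{"api": "step_arm", "payload": {
  "deltas": [
    [[0, 0.5, 0, -0.6, -0.001, -0.015, 0], [0, -3.8, 0.2, -3.2, 0, 0, 0], [0, 0, 0, 0, 0, 0, 0], [0, 0, 0, 0, 0, 0, 0]]
  ]
}}

```text
clock: 14.55
eef_pos: [534.7, -17.2, 172.6]
tool_rot: [-3.141, -0.158, -0.063]
force: [-2.4, 1.0, 2.0]
width: 12.9
```

```bash
python3 - <<'E'
from h import *
delta(*plan(20,M=(488.8,-15.9,150)))
print(ctrl.read_state()['torque'])
grab('wrist','w20')
E
python3 fit.py w20:18|head -1
```

```text
t 14.55 p [534.7 -17.2 172.6] z [ 0.157 -0.009 -0.988] y [-0.063 -0.998 -0.001] w 12.9 F [-2.4  1.   2. ] q [-0.03  0.5   0.    2.05  0.03  0.43 -1.69]
shift [-0.7 -1.5  0.5] turn [0.0013 0.0374 0.001 ] | target [533.9 -18.7 173.1]
[0.16107536 0.67995245 0.03906086]
w20 top slope (tip-down +) -0.0267 axis h at origin 1.0 at tip 3.53 2204 l [-9.4  8.5]
```

```bash
python3 - <<'E'
from fit import *
i,W=cloud('w1');r=W-M;s=r@ax;h=r@n;l=r@y
m=(abs(l)<2)&(abs(h)<17)&(s<15)&(s>-120)
idx=np.argsort(h[m]);
for a,b in zip(h[m][idx][::2],s[m][idx][::2]): print((round(float(a),1),round(float(b),1)),end=' ')
v,u=np.nonzero(m);print(u.min(),u.max(),v.min(),v.max())
im=cv2.imread('pics/w1.png')[165:205,258:298];cv2.imwrite('pics/w1z.png',cv2.resize(im,None,fx=15,fy=15,interpolation=cv2.INTER_CUBIC))
E
```

```text
(-13.6, -1.3) (-13.4, -1.0) (-12.7, -0.2) (-12.2, -0.8) (-11.8, -0.2) (-11.5, 0.1) (-11.2, -0.7) (-10.7, -1.3) (-10.5, -1.1) (-10.5, 0.1) (-10.2, -0.7) (-10.0, -0.6) (-9.9, -2.7) (-9.7, -1.2) (-9.5, -2.2) (-9.4, -3.3) (-9.2, -3.1) (-9.2, -3.1) (-9.0, -5.4) (-9.0, -2.8) (-8.9, -2.7) (-8.9, -1.5) (-8.7, -4.9) (-8.7, -0.0) (-8.6, -4.9) (-8.5, -6.0) (-8.4, -8.3) (-8.3, -8.2) (-8.2, -3.1) (-8.2, -4.3) (-8.0, -7.8) (-7.9, -11.4) (-7.8, -5.1) (-7.8, -7.6) (-7.8, -8.7) (-7.7, -10.0) (-7.7, -7.4) (-7.7, -6.2) (-7.6, -5.9) (-7.5, -14.9) (-7.4, -10.9) (-7.4, -14.8) (-7.3, -10.7) (-7.1, -13.1) (-7.1, -14.3) (-7.0, -11.5) (-7.0, -10.2) (-6.9, -10.1) (-6.8, -7.5) (-6.7, -10.0) (-6.7, -11.2) (-6.5, -21.6) (-6.4, -22.8) (-6.3, -15.9) (-6.3, -14.6) (-6.2, -15.8) (-6.1, -21.0) (-6.1, -18.3) (-6.1, -19.6) (-6.1, -11.7) (-6.0, -19.6) (-6.0, -14.1) (-6.0, -14.1) (-5.9, -16.7) (-5.9, -18.0) (-5.9, -15.3) (-5.8, -12.6) (-5.7, -11.2) (-5.7, -13.7) (-5.6, -21.8) (-5.5, -17.5) (-5.5, -16.1) (-5.4, -20.1) (-5.3, -21.3) (10.1, -76.8) (10.1, -74.9) (10.2, -86.8) (10.3, -21.0) (10.4, -39.0) (10.4, -115.6) (10.4, 
[... 1392 characters left out ...]
) (11.4, -45.6) (11.4, -76.4) (11.4, -20.7) (11.4, -64.8) (11.4, -86.5) (11.4, -52.2) (11.4, -28.0) (11.5, -16.3) (11.5, -23.5) (11.5, -12.2) (11.5, -0.4) (11.5, -80.1) (11.5, -45.2) (11.5, -70.3) (11.5, -35.5) (11.6, -117.9) (11.6, -115.4) (11.6, -112.9) (11.6, -38.6) (11.6, -117.7) (11.6, -73.9) (11.8, -32.0) (11.9, -1.1) (11.9, 0.2) (11.9, -81.3) (12.0, -119.3) (12.1, -9.9) (12.2, -119.0) (12.2, -12.5) (12.4, -118.4) (12.5, -9.3) (12.5, -7.9) (12.6, -7.8) (12.7, -6.4) (12.8, 0.2) (12.9, -0.9) (13.1, -7.2) (13.1, -4.5) (13.1, -119.4) (13.1, -0.6) (13.2, -4.4) (13.3, -5.5) (13.5, -2.6) (13.5, -2.5) (13.8, 0.4) (13.9, -2.0) (14.2, -1.6) (14.3, -119.2) (14.4, -0.1) (14.7, 0.4) 275 280 168 264
```

View pics/w1z.png

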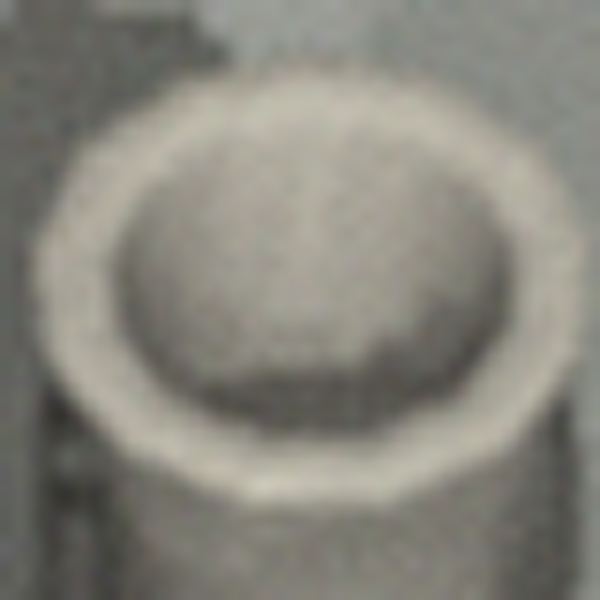

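```bash
python3 - <<'E'
from h import *
grab('scene','s21')
crop('s21',180,60,380,210,4,'s21a')
E
```

```text
(no output)
```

View pics/s21a.png

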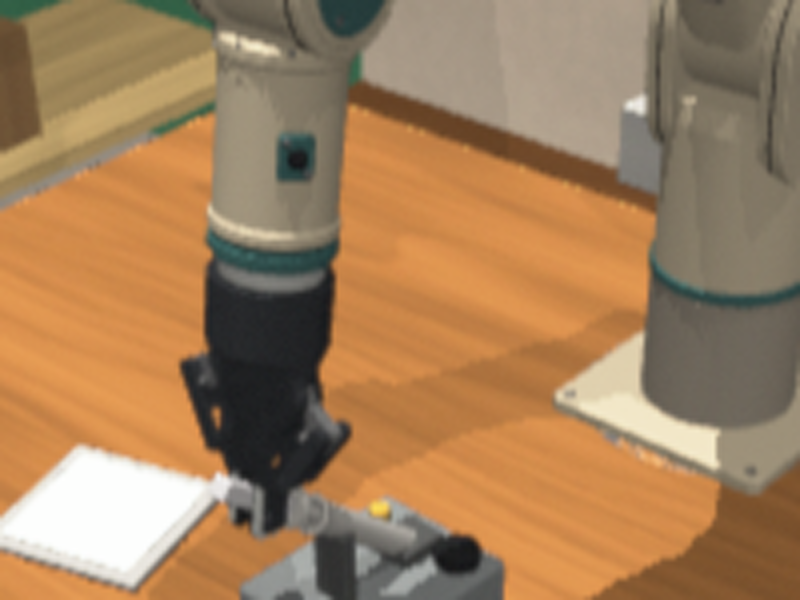

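Call:
{"api": "step_arm", "payload": {
  "deltas": [
    [[0, -3.8, 0.2, -3.2, 0, 0, 0], [0, 0, 0, 0, 0, 0, 0], [0, 0, 0, 0, 0, 0, 0]]
  ]
}}

```text
clock: 14.9
eef_pos: [532.9, -17.0, 170.2]
tool_rot: [-3.14, -0.162, -0.063]
force: [0.3, -0.4, 5.2]
width: 12.8
```

```bash
python3 - <<'E'
from h import *
delta(*plan(15,M=(488.8,-15.9,150)))
print(ctrl.read_state()['torque'])
grab('wrist','w22')
E
python3 fit.py w22:15|head -1
```

```text
t 14.9 p [532.9 -17.  170.2] z [ 0.161 -0.009 -0.987] y [-0.063 -0.998 -0.001] w 12.8 F [ 0.3 -0.4  5.2] q [-0.03  0.5   0.    2.06  0.03  0.42 -1.69]
shift [-2.8 -1.5 -0.3] turn [0.0012 0.0415 0.001 ] | target [530.1 -18.5 169.9]
[ 0.17564985  0.16074436 -0.03822612]
w22 top slope (tip-down +) -0.0332 axis h at origin 0.61 at tip 3.77 2242 l [-9.   9.3]
```

```bash
python3 - <<'E'
from h import *
psi=-.0846
d=np.array([np.cos(psi),np.sin(psi),0]);yy=np.array([-np.sin(psi),np.cos(psi),0]);O=np.array([433.8,338.6,55])
for tag in('w2','w3','w4','w5'):
    i,W=cloud(tag);r=W-O;s=r@d;h=r[...,2];l=r@yy
    m=(abs(l)<5)&(h>-2)&(h<14)&(s>12)&(s<70);A=np.c_[s[m],np.ones(m.sum())];b=h[m];w=np.ones(len(b),bool)
    for _ in range(8): c,*_=np.linalg.lstsq(A[w],b[w],rcond=None);w=abs(A@c-b)<1.2
    print(tag,'slope',c[0].round(4),'h axis at origin',(c[1]-7).round(2),w.sum())
E
```

```text
w2 slope -0.0053 h axis at origin 0.18 554
w3 slope -0.0011 h axis at origin -0.1 1379
w4 slope 0.0002 h axis at origin -0.08 1787
w5 slope -0.0009 h axis at origin -0.09 1640
```

Call:
{"api": "step_arm", "payload": {
  "deltas": [
    [[0, 7.6, -0.5, 6.4, 0, 0, 0], [0, 7.6, -0.5, 6.4, 0, 0, 0], [0, 7.6, -0.5, 6.4, 0, 0, 0], [0, 0, 0, 0, 0, 0, 0], [0, 0, 0, 0, 0, 0, 0], [0, 0, 0, 0, 0, 0, 0]]
  ]
}}

```text
clock: 15.45
eef_pos: [553.9, -18.7, 188.3]
tool_rot: [-3.141, -0.158, -0.063]
force: [2.2, 0.1, 0.9]
width: 13.1
```

```bash
python3 - <<'E'
from h import *
delta(*plan(45,M=(488.8,-15.9,150)))
print(ctrl.read_state()['torque'])
grab('wrist','w23')
E
python3 fit.py w23:44
```

```text
t 15.45 p [553.9 -18.7 188.3] z [ 0.158 -0.009 -0.987] y [-0.063 -0.998 -0.001] w 13.1 F [2.2 0.1 0.9] q [-0.02  0.5  -0.    1.99  0.03  0.5  -1.68]
shift [-0.9 -1.2  0.9] turn [0.0014 0.0379 0.001 ] | target [553.1 -19.9 189.2]
[-0.06198749 -0.30126199  0.02214964]
w23 top slope (tip-down +) -0.0306 axis h at origin 0.69 at tip 3.59 2269 l [-7.1  5.8]
  rim h,l range [-2.2 11.3] [-13.6  13.1] collar back s 49.6
   l mid 12 [-6.7  5.6]
   l mid 24 [-6.9  5.6]
   l mid 36 [-6.9  5.6]
   l mid 50 [-11.4  10.2]
   l mid 62 [-6.8  5.5]
```

Call:
{"api": "step_arm", "payload": {
  "deltas": [
    [[0, 0, 0.2, 0.3, -0.002, -0.031, 0], [0, 0, 0, 0, 0, 0, 0], [0, 0, 0, 0, 0, 0, 0], [0, 0, 0, 0, 0, 0, 0]]
  ]
}}

```text
clock: 15.83
eef_pos: [550.7, -18.3, 187.1]
tool_rot: [-3.141, -0.182, -0.063]
force: [-3.7, -0.2, -2.5]
width: 13.1
```

```bash
python3 - <<'E'
from h import *
st()
print(ctrl.read_state()['torque'])
grab('wrist','w24')
E
python3 fit.py w24:44|head -1
```

```text
t 15.8333 p [550.7 -18.3 187.1] z [ 0.18  -0.011 -0.984] y [-0.063 -0.998 -0.   ] w 13.1 F [-3.7 -0.2 -2.5] q [-0.03  0.49  0.    2.02  0.03  0.46 -1.69]
[ 0.10837637  0.90626908 -0.01792109]
w24 top slope (tip-down +) -0.0194 axis h at origin 1.61 at tip 3.46 2462 l [-6.9  5.8]
```

```bash
python3 - <<'E'
from fit import *
for tag,s0 in(('w15',64),('w18',64),('w23',44),('w24',41)):
    i,W=cloud(tag);r=W-M;s=r@ax;h=r@n;l=r@y
    out=[]
    for a in range(-20,s0+2,3):
        m=(abs(l+1)<4)&(h>-12)&(h<12)&(s>a)&(s<a+3)
        if m.sum()>2: out.append((a+1.5,round(float(np.percentile(h[m],90)),1),int(m.sum())))
    print(tag,out)
    im=cv2.imread(f'pics/{tag}.png')[330:410,230:320]
    cv2.imwrite(f'pics/{tag}_z.png',cv2.resize(im,None,fx=8,fy=7,interpolation=cv2.INTER_CUBIC))
E
```

```text
w15 [(-18.5, 5.6, 3), (-15.5, 6.5, 12), (-12.5, 6.8, 13), (-9.5, 6.7, 17), (-6.5, 8.9, 21), (-3.5, 9.5, 23), (-0.5, 11.7, 54), (2.5, 6.2, 14), (5.5, 6.2, 16), (8.5, 6.2, 13), (11.5, 6.1, 17), (14.5, 6.0, 18), (17.5, 6.0, 18), (20.5, 6.0, 15), (23.5, 6.2, 6)]
w18 [(-18.5, 2.2, 11), (-15.5, 2.1, 15), (-12.5, 2.1, 12), (-9.5, 2.1, 15), (-6.5, 2.0, 13), (-3.5, 2.1, 16), (-0.5, 2.0, 16), (2.5, 2.2, 13), (5.5, 2.0, 19), (8.5, 2.0, 12), (11.5, 1.9, 17), (14.5, 1.9, 19), (17.5, 2.1, 21), (20.5, 2.0, 14), (23.5, 2.1, 14), (26.5, 2.1, 6), (65.5, 11.9, 3)]
w23 [(-18.5, 5.1, 3), (-15.5, 6.3, 21), (-12.5, 6.3, 20), (-9.5, 6.3, 20), (-6.5, 6.0, 24), (-3.5, 9.8, 29), (-0.5, 11.2, 54), (2.5, 5.8, 23), (5.5, 5.8, 24), (8.5, 5.7, 16), (11.5, 5.6, 3)]
w24 [(-18.5, 4.7, 3), (-15.5, 6.3, 18), (-12.5, 6.7, 21), (-9.5, 6.5, 22), (-6.5, 6.3, 21), (-3.5, 6.5, 28), (-0.5, 11.7, 66), (2.5, 6.2, 23), (5.5, 6.1, 22), (8.5, 6.4, 4)]
```

View pics/w24_z.png

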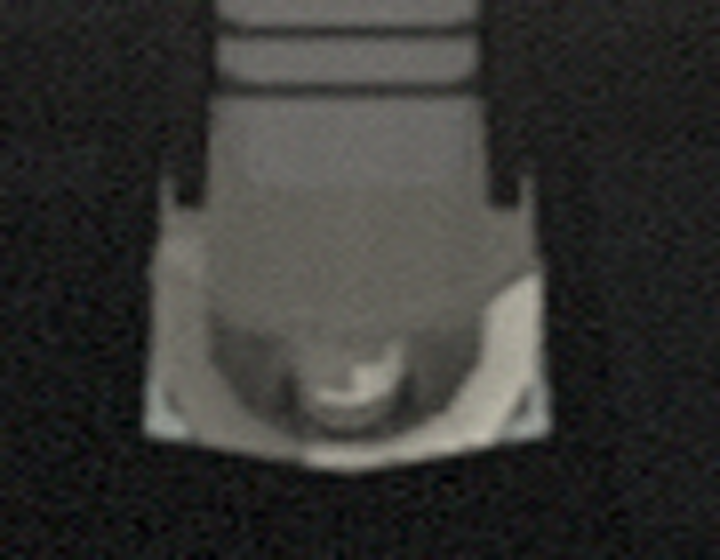

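```bash
python3 - <<'E'
from h import *
grab('scene','s24')
u0,v0,u1,v1=240,170,280,200
im=cv2.imread('pics/s24.png')[v0:v1,u0:u1];cv2.imwrite('pics/s24z.png',cv2.resize(im,None,fx=20,fy=20,interpolation=cv2.INTER_CUBIC))
E
```

```text
(no output)
```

View pics/s24z.png

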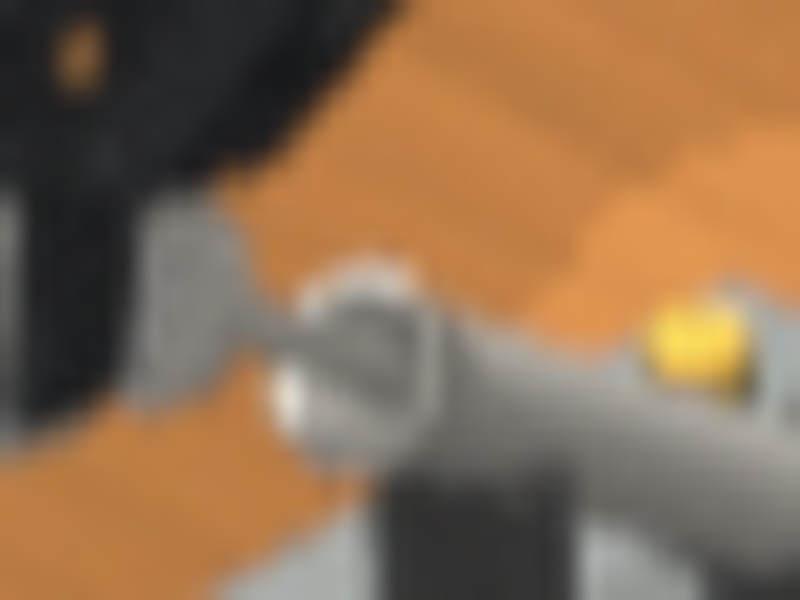

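Call:
{"api": "step_arm", "payload": {
  "deltas": [
    [[0, 2.0, -0.1, -2.4, 0.001, 0.012, 0], [0, 0, 0, 0, 0, 0, 0], [0, 0, 0, 0, 0, 0, 0]]
  ]
}}

```text
clock: 16.18
eef_pos: [553.8, -18.5, 185.2]
tool_rot: [-3.141, -0.172, -0.063]
force: [-5.2, -0.3, 1.5]
width: 13.2
```

```bash
cat > chk.py <<'E'
import sys
from fit import *
tag,s0=sys.argv[1],float(sys.argv[2])
delta(*plan(s0,M=(488.8,-15.9,150)));print('tq',ctrl.read_state()['torque'].round(2))
grab('wrist',tag);fit(tag,s0)
E
python3 chk.py w25 43 | head -5
```

```text
t 16.1833 p [553.8 -18.5 185.2] z [ 0.17  -0.01  -0.985] y [-0.063 -0.998 -0.001] w 13.2 F [-5.2 -0.3  1.5] q [-0.03  0.5   0.    2.    0.03  0.47 -1.69]
shift [-2.3 -1.3  2.7] turn [0.0023 0.0509 0.0011] | target [551.5 -19.8 187.9]
tq [0.1  1.73 0.04]
w25 top slope (tip-down +) -0.0467 axis h at origin -0.89 at tip 3.54 2442 l [-7.   5.8]
  rim h,l range [-3.6  7.4] [-13.7  13.1] collar back s 47.5
```

```bash
python3 - <<'E'
from fit import *
for tag in('w1','w13','w14','w16','w17','w20','w22'):
    i,W=cloud(tag);r=W-M;s=r@ax;h=r@n;l=r@y
    out=[]
    for a in range(-60,4,5):
        m=(abs(l)<9)&(h>6)&(h<16)&(s>a)&(s<a+5)
        if m.sum()>6:
            hh=h[m];ll=l[m]
            # axis height from circle r=11
            c=hh-np.sqrt(np.maximum(121-ll**2,0));out.append((a+2.5,round(float(np.median(c)),1),int(m.sum()),round(float(ll.min()),0),round(float(ll.max()),0)))
    print(tag,out)
E
```

```text
w1 [(-57.5, 0.1, 57, -8.0, 8.0), (-52.5, -0.0, 58, -8.0, 8.0), (-47.5, 0.1, 56, -9.0, 8.0), (-42.5, 0.0, 69, -9.0, 9.0), (-37.5, -0.0, 66, -9.0, 9.0), (-32.5, 0.2, 65, -8.0, 8.0), (-27.5, 0.1, 69, -8.0, 9.0), (-22.5, 0.0, 79, -9.0, 8.0), (-17.5, 0.1, 76, -9.0, 8.0), (-12.5, 0.8, 53, -9.0, 9.0), (-7.5, 2.0, 55, -8.0, 9.0), (-2.5, 2.5, 160, -9.0, 9.0), (2.5, 1.8, 15, -9.0, 7.0)]
w13 [(-47.5, 0.0, 15, -9.0, 9.0), (-42.5, 0.2, 42, -8.0, 9.0), (-37.5, 0.1, 66, -9.0, 9.0), (-32.5, 0.2, 67, -9.0, 9.0), (-27.5, 0.2, 70, -9.0, 9.0), (-22.5, 0.2, 77, -9.0, 8.0), (-17.5, 0.2, 54, -8.0, 7.0), (-12.5, 1.2, 10, -3.0, 2.0), (-2.5, 2.8, 177, -9.0, 9.0), (2.5, 2.4, 33, -7.0, 9.0)]
w14 [(-52.5, 0.1, 7, -9.0, 8.0), (-47.5, 0.0, 21, -9.0, 9.0), (-42.5, 0.1, 38, -8.0, 9.0), (-37.5, 0.1, 59, -9.0, 8.0), (-32.5, 0.2, 60, -9.0, 9.0), (-27.5, 0.2, 68, -9.0, 9.0), (-22.5, 0.2, 61, -9.0, 8.0), (-17.5, 0.2, 46, -8.0, 7.0), (-2.5, 2.1, 239, -9.0, 9.0), (2.5, 1.9, 59, -9.0, 9.0)]
w16 [(-47.5, 0.2, 21, -9.0, 8.0), (-42.5, 0.1, 37, -9.0, 9.0), (-37.5, 0.2, 42, -9.0, 9.0), (-32.5, 0.2, 54, -8.0, 9.0), (-27.5, 0.2, 45, -9.0, 8.0), (-22.5, 0.2, 46, -8.0, 7.0), (-17.5, 0.3, 12, -5.0, 2.0), (-12.5, -4.0, 12, -5.0, 5.0), (-7.5, -2.6, 7, -6.0, 6.0), (-2.5, 1.5, 306, -9.0, 9.0), (2.5, 1.7, 42, -9.0, 8.0)]
w17 [(-27.5, 0.2, 19, -8.0, 8.0), (-22.5, 0.2, 39, -8.0, 7.0), (-17.5, 0.3, 11, -6.0, 2.0), (-12.5, -3.8, 7, -5.0, 5.0), (-7.5, -2.3, 18, -6.0, 6.0), (-2.5, 1.5, 311, -9.0, 9.0), (2.5, 1.8, 65, -9.0, 9.0)]
w20 [(-37.5, -0.0, 7, -9.0, 8.0), (-32.5, 0.0, 27, -9.0, 9.0), (-27.5, 0.1, 66, -8.0, 9.0), (-22.5, 0.2, 71, -9.0, 9.0), (-17.5, 0.2, 66, -8.0, 8.0), (-2.5, 1.8, 287, -9.0, 9.0), (2.5, 1.7, 59, -9.0, 9.0)]
w22 [(-32.5, 0.0, 23, -9.0, 9.0), (-27.5, 0.1, 62, -9.0, 9.0), (-22.5, 0.2, 76, -9.0, 8.0), (-17.5, 0.3, 59, -8.0, 8.0), (-12.5, 1.0, 11, -3.0, 2.0), (-2.5, 1.9, 292, -9.0, 9.0), (2.5, 2.0, 51, -9.0, 9.0)]
```

Call:
{"api": "step_arm", "payload": {
  "deltas": [
    [[0, -1.3, 0.1, 1.5, 0.002, 0.03, 0], [0, 0, 0, 0, 0, 0, 0], [0, 0, 0, 0, 0, 0, 0]]
  ]
}}

```text
clock: 16.48
eef_pos: [555.9, -18.5, 188.1]
tool_rot: [-3.14, -0.15, -0.063]
force: [1.4, -0.5, 1.0]
width: 13.4
```

```bash
python3 chk.py w26 43 | head -5
```

```text
t 16.4833 p [555.9 -18.5 188.1] z [ 0.149 -0.008 -0.989] y [-0.063 -0.998 -0.001] w 13.4 F [ 1.4 -0.5  1. ] q [-0.02  0.5  -0.    1.97  0.03  0.52 -1.68]
shift [-4.4 -1.3 -0.2] turn [0.0004 0.0292 0.0011] | target [551.5 -19.8 187.9]
tq [ 0.04 -0.01 -0.02]
w26 top slope (tip-down +) -0.0423 axis h at origin -0.25 at tip 3.76 2167 l [-10.3  10.3]
  rim h,l range [-3.2  9.6] [-13.7  13.1] collar back s 51.0
```

```bash
python3 - <<'E'
from fit import *
for tag,a0,b0,ht in(('w15',-10,26,6.2),('w18',-18,26,2.0),('w23',-14,12,6),('w26',-14,14,5.5)):
    i,W=cloud(tag);r=W-M;s=r@ax;h=r@n;l=r@y
    for a in range(a0,b0,6):
        m=(abs(l)<7)&(h>ht-3)&(h<ht+1.2)&(s>a)&(s<a+6)
        if a<0: m&=(abs(l)<5.5)
        if m.sum()>5: print(tag,a,np.percentile(l[m],[5,50,95]).round(1),h[m].max().round(1),m.sum())
    # rim
    q=(abs(s)<2.5)&(np.hypot(h,l)<15.5)&(np.hypot(h,l)>9);A=np.c_[h[q],l[q]];
    for hb in range(-8,10,3):
        k=q&(abs(h-hb)<1.5)
        if k.sum()>4:print('   rim h',hb,'l',l[k].min().round(1),l[k].max().round(1),end=';')
    print()
E
```

```text
w15 -10 [-5.4 -1.5  4.1] 7.3 29
w15 -4 [-5.3 -1.6  1.6] 6.8 35
w15 2 [-4.9 -1.6  2.1] 6.5 34
w15 8 [-5.2 -1.6  2. ] 6.5 36
w15 14 [-5.1 -1.6  1.4] 6.4 37
w15 20 [-4.1 -2.2  0.3] 6.2 15
   rim h -5 l -13.1 12.5;   rim h -2 l -14.3 13.1;   rim h 1 l -13.6 13.0;   rim h 4 l -13.5 12.9;   rim h 7 l -12.8 12.7;
w18 -18 [-4.8 -1.5  1.8] 2.3 28
w18 -12 [-5.  -0.9  2. ] 2.2 31
w18 -6 [-5.  -1.5  1.6] 2.2 31
w18 0 [-5.2 -1.5  1.9] 2.2 31
w18 6 [-4.7 -1.   2. ] 2.1 35
w18 12 [-5.1 -1.6  1.9] 2.1 39
w18 18 [-4.6 -1.6  1.3] 2.3 37
w18 24 [-2.5 -1.6  0.4] 2.1 8
   rim h -8 l -11.7 11.2;   rim h -5 l -12.9 12.4;   rim h -2 l -14.1 13.6;   rim h 1 l -14.0 13.5;   rim h 4 l -13.3 12.7;
w23 -14 [-4.3 -0.7  4.5] 6.4 44
w23 -8 [-4.2 -0.7  2.8] 7.0 47
w23 -2 [-4.  -0.7  2.7] 6.2 44
w23 4 [-3.5 -0.7  2.1] 6.1 40
   rim h -2 l -14.1 13.3;   rim h 1 l -14.1 13.2;   rim h 4 l -13.4 13.0;   rim h 7 l -12.7 12.4;
w26 -14 [-4.  -0.4  3.2] 6.2 39
w26 -8 [-3.5  0.2  3.4] 6.0 53
w26 -2 [-3.8 -0.4  3.1] 5.7 42
w26 4 [-3.2  0.2  3. ] 5.4 45
w26 10 [-2.3 -0.1  2.1] 5.2 12
   rim h -2 l -13.8 13.7;   rim h 1 l -13.7 13.7;   rim h 4 l -13.7 12.9;   rim h 7 l -13.0 12.8;
```

Call:
{"api": "step_arm", "payload": {
  "deltas": [
    [[0, 7.6, -0.5, 6.4, 0, 0, 0], [0, 11.5, -0.7, 9.6, 0, 0, 0], [0, 11.5, -0.7, 9.6, 0, 0, 0], [0, 11.5, -0.7, 9.6, 0, 0, 0], [0, 7.6, -0.5, 6.4, 0, 0, 0], [0, 0, 0, 0, 0, 0, 0], [0, 0, 0, 0, 0, 0, 0], [0, 0, 0, 0, 0, 0, 0]]
  ]
}}

```text
clock: 17.2
eef_pos: [602.1, -21.4, 228.2]
tool_rot: [-3.141, -0.143, -0.063]
force: [0.2, -0.1, -0.9]
width: 13.4
```

```bash
python3 chk.py w27 109 | head -9
```

```text
t 17.2 p [602.1 -21.4 228.2] z [ 0.142 -0.008 -0.99 ] y [-0.063 -0.998 -0.001] w 13.4 F [ 0.2 -0.1 -0.9] q [-0.01  0.51 -0.01  1.81  0.02  0.69 -1.67]
shift [-0.1 -1.5  2.1] turn [0.0004 0.0225 0.001 ] | target [602.  -22.9 230.3]
tq [-0.02  0.13  0.02]
w27 top slope (tip-down +) -0.0461 axis h at origin 0.58 at tip 4.96 2339 l [-6.9  5.9]
  rim h,l range [-11.6  -3.4] [-12.1  12. ] collar back s 112.7
   l mid 12 [-6.5  5.7]
   l mid 24 [-6.6  5.8]
   l mid 36 [-6.7  5.8]
   l mid 50 [-11.2  10.3]
```

Call:
{"api": "step_arm", "payload": {
  "deltas": [
    [[0, -0.7, 0.2, 0.9, -0.003, -0.046, 0], [0, 0, 0, 0, 0, 0, 0], [0, 0, 0, 0, 0, 0, 0]]
  ]
}}

```text
clock: 17.5
eef_pos: [601.2, -21.2, 229.3]
tool_rot: [-3.141, -0.188, -0.063]
force: [0.1, 0.2, -1.1]
width: 13.1
```

```bash
python3 chk.py w28 108 | head -9
```

```text
t 17.5 p [601.2 -21.2 229.3] z [ 0.187 -0.011 -0.982] y [-0.063 -0.998 -0.001] w 13.1 F [ 0.1  0.2 -1.1] q [-0.02  0.49 -0.    1.85  0.03  0.62 -1.67]
shift [ 0.1 -1.7  0.4] turn [0.0033 0.0674 0.0009] | target [601.2 -22.9 229.7]
tq [-0.    0.22 -0.01]
w28 top slope (tip-down +) -0.0016 axis h at origin 0.86 at tip 1.01 2351 l [-6.7  6.1]
  rim h,l range [-11.8  -7.2] [-9.9 10. ] collar back s 111.5
   l mid 12 [-6.4  6. ]
   l mid 24 [-6.4  6. ]
   l mid 36 [-6.5  6. ]
   l mid 50 [-11.5   9.9]
```

Call:
{"api": "step_arm", "payload": {
  "deltas": [
    [[0, 0.5, 0, -0.6, 0, 0, 0], [0, -7.6, 0.5, -6.4, 0, 0, 0], [0, -7.6, 0.5, -6.4, 0, 0, 0], [0, -7.6, 0.5, -6.4, 0, 0, 0], [0, -7.6, 0.5, -6.4, 0, 0, 0], [0, -7.6, 0.5, -6.4, 0, 0, 0], [0, 0, 0, 0, 0, 0, 0], [0, 0, 0, 0, 0, 0, 0]]
  ]
}}

```text
clock: 18.22
eef_pos: [564.0, -18.7, 196.7]
tool_rot: [-3.141, -0.188, -0.063]
force: [-2.1, 0.6, 0.5]
width: 13.2
```

```bash
python3 chk.py w29 57 | head -6
```

```text
t 18.2167 p [564.  -18.7 196.7] z [ 0.186 -0.011 -0.982] y [-0.063 -0.998 -0.001] w 13.2 F [-2.1  0.6  0.5] q [-0.03  0.49  0.    1.98  0.03  0.49 -1.69]
shift [-1.8 -1.7  0.2] turn [0.0033 0.0669 0.001 ] | target [562.2 -20.5 196.9]
tq [ 0.05  0.84 -0.01]
w29 top slope (tip-down +) -0.0185 axis h at origin 0.42 at tip 2.17 2351 l [-6.6  6.2]
  rim h,l range [-6.3  5.3] [-14.   13.2] collar back s 62.2
   l mid 12 [-6.3  6.2]
```

Call:
{"api": "step_arm", "payload": {
  "deltas": [
    [[0, 7.6, -0.5, 6.4, 0, 0, 0], [0, 11.5, -0.7, 9.6, 0, 0, 0], [0, 11.5, -0.7, 9.6, 0, 0, 0], [0, 11.5, -0.7, 9.6, 0, 0, 0], [0, 5, 0, 10, 0.006, 0.095, 0], [0, 0, 0, 10, 0.006, 0.095, 0], [0, -10, 0, 10, 0.006, 0.095, 0], [0, -20, 0, 0, 0.006, 0.095, 0], [0, -25, 0, -8, 0.006, 0.095, 0], [0, -25, 0, -12, 0.006, 0.095, 0]]
  ]
}}

```text
clock: 19.1
eef_pos: [533.9, -21.5, 243.7]
tool_rot: [-3.14, 0.379, -0.063]
force: [-0.5, 0.8, -2.0]
width: 13.0
```

Call:
{"api": "step_arm", "payload": {
  "deltas": [
    [[0, -22, -1, -14, 0.006, 0.095, 0], [0, -8, -1, -12, 0.006, 0.095, 0], [0, 0, 0, 0, 0, 0, 0], [0, 0, 0, 0, 0, 0, 0], [0, 0, 0, 0, 0, 0, 0]]
  ]
}}

```text
clock: 19.52
eef_pos: [503.3, -23.3, 217.0]
tool_rot: [-3.14, 0.567, -0.063]
force: [0.4, -0.1, -0.0]
width: 12.6
```

```bash
python3 - <<'E'
from h import *
s,R=st();grab('wrist','w30');crop('w30',0,0,560,420,1.4,'w30b')
K,Rc,t=cam('wrist');C=-Rc.T@t;print('cam',C,'opt',Rc[2])
M=np.array([488.8,-15.9,150]);e=np.deg2rad(40);ax=np.array([np.cos(e)*np.cos(-.062),np.cos(e)*np.sin(-.062),np.sin(e)])
r=C-M;print('cam s',r@ax,'lat',(r-(r@ax)*ax));print(proj('w30',np.array([M,M-100*ax])))
E
```

```text
t 19.5167 p [503.3 -23.3 217. ] z [-0.536  0.035 -0.844] y [-0.064 -0.998 -0.001] w 12.6 F [ 0.4 -0.1 -0. ] q [ 0.02  0.76 -0.02  1.47 -0.02  1.47 -1.62]
cam [641.48636127 -34.23577311 288.59713755] opt [-0.77020645  0.04989046 -0.63584036]
cam s 206.69862275211474 lat [-5.34973744 -8.52496085  5.73382391]
[[258.69778456 200.07948583]
 [263.5837393  203.82449969]]
```

View pics/w30b.png

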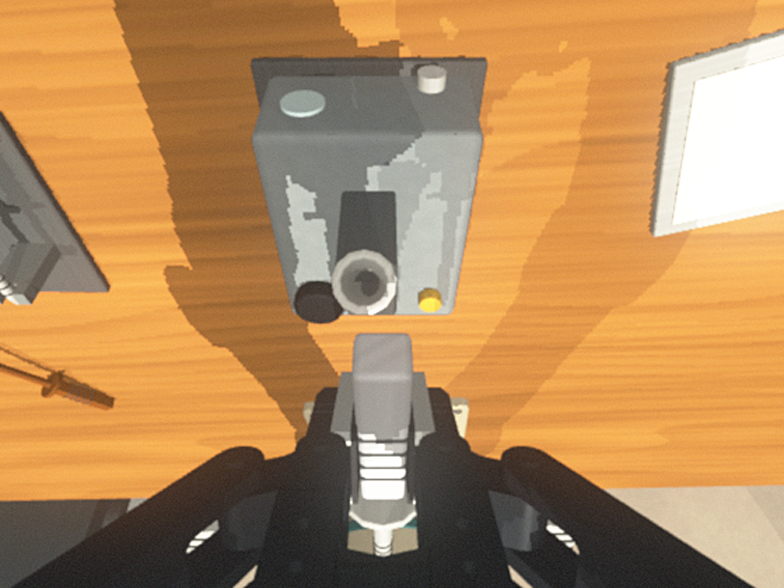

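```bash
python3 - <<'E'
from fit import *
im=cv2.imread('pics/w30.png')[172:230,230:290];cv2.imwrite('pics/w30z.png',cv2.resize(im,None,fx=10,fy=10,interpolation=cv2.INTER_CUBIC))
i,W=cloud('w30');r=W-M;s=r@ax;h=r@n;l=r@y
v0,v1,u0,u1=184,218,242,278
print('rows: v; cols u',u0,'..; s values');
for v in range(v0,v1,2): print(v,' '.join(f'{s[v,u]:5.0f}' for u in range(u0,u1,2)))
m=(abs(s)<2.5)&(np.hypot(h,l)<16)&(np.hypot(h,l)>8.5);print('rim h',np.percentile(h[m],[1,99]),'l',np.percentile(l[m],[1,99]))
# bore section at depths
for a in(-8,-20,-30,-40,-50,-60,-70,-80,-90,-100,-110):
    m=(s<a+5)&(s>a-5)&(np.hypot(h,l)<10)
    if m.sum()>2:print(a,m.sum(),'h',h[m].min().round(1),h[m].max().round(1),'l',l[m].min().round(1),l[m].max().round(1))
E
```

```text
rows: v; cols u 242 ..; s values
184   -31    -1    -1    -1    -0    -1    -1    -1     1    -2    -1    -2    -1    -0    -1     0    -1   -28
186    -1    -1     0    -0    -1    -2    -2    -4    -5    -5    -3    -3    -1    -1    -0    -1     0     0
188    -1    -0    -2    -1    -2    -5    -6    -9    -9    -9    -8    -7    -7    -2    -2    -1    -2    -1
190    -0    -2    -1    -3    -5    -7   -10   -12   -13   -13   -13   -11    -9    -5    -3    -2    -2    -1
192    -0    -2    -2    -6    -8   -10   -14   -15   -19   -23   -20   -15   -13    -9    -7    -2    -1    -0
194    -1    -1    -5    -9   -11   -14   -18   -29   -30   -31   -28   -29   -30   -14    -9    -5    -1    -0
196    -0    -3    -5    -8   -14   -20   -31   -30   -30   -30   -31   -30   -30   -31   -12    -7    -4    -1
198     0    -3    -6   -12   -13   -25   -32   -33   -32   -31   -32   -31   -32   -32   -15   -10    -5    -1
200    -1    -5    -9   -12   -16   -33   -34   -35   -36   -35   -35   -35   -34   -35   -34   -11    -5     0
202    -0    -4    -7   -11   -14   -35   -62   -88  -102  
[... 512 characters left out ...]
  -0    -2    -2    -5    -8   -10   -11   -14   -15   -13   -12    -9    -8    -5    -2    -3     1
214    -1    -1    -1    -1    -3    -4    -7    -9    -8    -8   -10    -7    -4    -2    -1    -1    -1    -2
216    -2    -1    -1    -0    -2    -1    -2    -3    -3    -3    -4    -2    -1    -2    -0    -0    -1    -2
rim h [-12.68369335  13.66068857] l [-13.28460827  12.99640085]
-8 372 h -9.2 9.5 l -9.7 9.2
-20 42 h -6.1 6.5 l -6.6 6.3
-30 126 h -5.8 6.4 l -6.4 6.3
-40 12 h -1.2 6.4 l -5.6 6.2
-50 6 h -0.9 4.9 l 4.2 6.2
-60 9 h -1.2 6.4 l 1.7 6.3
-70 7 h -1.6 4.8 l 4.3 6.2
-80 6 h -1.9 6.4 l 1.7 5.9
-90 6 h -2.3 4.7 l 4.3 6.3
-100 53 h -2.6 3.6 l -5.6 6.0
-110 63 h -0.9 6.3 l -4.7 6.1
```

View pics/w30z.png

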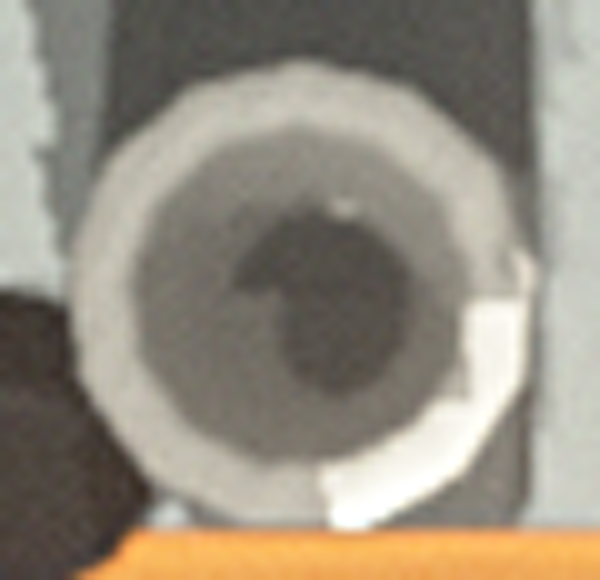

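```bash
python3 - <<'E'
from fit import *
i,W=cloud('w30');r=W-M;s=r@ax;h=r@n;l=r@y
for v in range(193,204): print(v,' '.join(f'({s[v,u]:.0f},{h[v,u]:.1f},{W[v,u][2]:.1f})' for u in range(255,272,3)))
m=(s<-24)&(s>-40)&(np.hypot(h,l)<5);P=W[m];c=P.mean(0);U,S,V=np.linalg.svd(P-c);print(len(P),c,V[2],P.min(0),P.max(0),'h max',h[m].max(),np.percentile(h[m],98),(P[:,0].min()))
# post outer geometry from scene0/w30: dark points near
for tag in('w1','scene0','w30'):
    im,Wt=cloud(tag);q=(im.max(-1)<75)&(abs(Wt[...,1]+14)<22)&(Wt[...,0]>425)&(Wt[...,0]<500)&(Wt[...,2]>80)&(Wt[...,2]<140)
    if q.sum()>5:print(tag,q.sum(),np.percentile(Wt[q],[2,50,98],axis=0).round(1).tolist())
E
```

```text
193 (-17,-5.1,135.0) (-28,-5.7,127.5) (-29,-5.8,126.8) (-28,-5.7,127.8) (-13,-4.9,137.6) (-8,-4.6,141.1)
194 (-24,-4.8,130.9) (-30,-5.1,126.9) (-30,-5.1,127.0) (-29,-5.1,127.7) (-16,-4.4,136.5) (-9,-4.1,141.0)
195 (-30,-4.4,127.6) (-30,-4.4,127.6) (-31,-4.5,126.8) (-29,-4.4,128.0) (-30,-4.5,127.0) (-11,-3.5,140.5)
196 (-31,-3.8,127.3) (-30,-3.8,127.9) (-31,-3.8,127.3) (-30,-3.8,128.0) (-31,-3.8,126.9) (-12,-3.0,139.8)
197 (-33,-3.2,126.5) (-31,-3.1,127.5) (-31,-3.1,127.4) (-32,-3.2,127.1) (-30,-3.1,128.2) (-13,-2.4,140.1)
198 (nan,nan,nan) (-32,-2.5,127.6) (-32,-2.5,127.7) (-31,-2.4,128.2) (-32,-2.5,127.3) (-15,-1.8,138.9)
199 (-33,-1.8,127.5) (-33,-1.8,127.3) (-33,-1.8,127.6) (-35,-1.9,126.3) (-33,-1.8,127.4) (-15,-1.2,139.4)
200 (-34,-1.2,127.0) (-36,-1.2,126.0) (-35,-1.2,126.7) (-35,-1.2,126.8) (-34,-1.2,127.0) (-34,-1.2,127.3)
201 (-69,-1.6,104.2) (-101,-2.5,83.1) (-102,-2.5,82.7) (-102,-2.6,82.5) (-102,-2.5,82.7) (-102,-2.6,82.3)
202 (-74,-0.9,101.9) (-102,-1.7,83.5) (-103,-1.7,82.5) (-103,-1.7,82.8) (-103,-1.7,82.4) (-103,-1.7,82.3)
203 (-75,-0.1,101.8) (-103,-0.8,83.3) (-102,-0.8,83.6) (-104,-0.8,82.8) (-103,-0.8,83.5) (-16,1.4,140.9)
68 [465.81559085 -14.53602151 127.30376252] [ 0.17378596 -0.00219863 -0.98478099] [462.31797735 -18.7693648  126.01098641] [469.46455129  -9.60519634 128.29147162] h max -1.1806425362266937 -1.1819893936888943 462.3179773518668
w1 30 [[464.9, -4.5, 123.0], [469.7, -2.1, 127.4], [474.8, -0.8, 137.4]]
scene0 127 [[466.1, -25.7, 82.1], [474.8, -6.5, 101.8], [478.7, 2.7, 125.7]]
w30 8 [[474.2, -15.2, 80.6], [474.7, -5.9, 102.4], [475.5, -1.9, 114.9]]
```

The wrist view straight down the bore shows the tube's mouth at about (260,200). Depth shows the support post's top (z≈127 mm) intruding into the lower bore at about 35 mm depth, up to 1 mm below the axis. That is what lifts the probe. The rod therefore has to run along the bore's upper side.

Call:
{"api": "step_arm", "payload": {
  "deltas": [
    [[0, 8, 1, 12, -0.006, -0.095, 0], [0, 22, 1, 14, -0.006, -0.095, 0], [0, 25, 0, 12, -0.006, -0.095, 0], [0, 25, 0, 8, -0.006, -0.095, 0], [0, 20, 0, 0, -0.006, -0.095, 0], [0, 10, 0, -10, -0.006, -0.095, 0], [0, 0, 0, -10, -0.006, -0.095, 0], [0, -5, 0, -10, -0.006, -0.095, 0], [0, 0, 0, 0, 0, 0, 0], [0, 0, 0, 0, 0, 0, 0]]
  ]
}}

```text
clock: 20.4
eef_pos: [604.2, -21.2, 233.6]
tool_rot: [-3.141, -0.188, -0.063]
force: [1.1, 0.1, 0.7]
width: 13.2
```

```bash
python3 chk.py w31 112 | head -9
```

```text
t 20.4 p [604.2 -21.2 233.6] z [ 0.187 -0.011 -0.982] y [-0.062 -0.998 -0.001] w 13.2 F [1.1 0.1 0.7] q [-0.02  0.49 -0.    1.84  0.03  0.63 -1.67]
shift [ 0.1 -1.9 -1.4] turn [0.0033 0.0677 0.0005] | target [604.3 -23.1 232.3]
tq [ 0.07  0.16 -0.03]
w31 top slope (tip-down +) -0.0094 axis h at origin 2.47 at tip 3.37 2348 l [-6.5  6.4]
  rim h,l range [-11.9  -7.4] [-9.9  9.8] collar back s 117.0
   l mid 12 [-6.1  6.2]
   l mid 24 [-6.3  6.2]
   l mid 36 [-6.3  6.2]
   l mid 50 [-10.7  10.5]
```

Call:
{"api": "step_arm", "payload": {
  "deltas": [
    [[0, 0.2, -0.1, -0.2, 0, 0, 0], [0, -7.6, 0.5, -6.4, 0, 0, 0], [0, -7.6, 0.5, -6.4, 0, 0, 0], [0, -7.6, 0.5, -6.4, 0, 0, 0], [0, -7.6, 0.5, -6.4, 0, 0, 0], [0, -7.6, 0.5, -6.4, 0, 0, 0], [0, -7.6, 0.5, -6.4, 0, 0, 0], [0, 0, 0, 0, 0, 0, 0], [0, 0, 0, 0, 0, 0, 0]]
  ]
}}

```text
clock: 21.2
eef_pos: [562.0, -18.4, 194.2]
tool_rot: [-3.141, -0.189, -0.063]
force: [-2.4, 1.2, 0.4]
width: 13.0
```

```bash
python3 chk.py w32 51 | head -6
```

```text
t 21.2 p [562.  -18.4 194.2] z [ 0.188 -0.011 -0.982] y [-0.063 -0.998 -0.001] w 13.0 F [-2.4  1.2  0.4] q [-0.03  0.49  0.    1.99  0.03  0.48 -1.69]
shift [-4.4 -1.8 -1.1] turn [0.0032 0.0686 0.0011] | target [557.7 -20.2 193.1]
tq [ 0.08  1.07 -0.01]
w32 top slope (tip-down +) -0.0282 axis h at origin 0.22 at tip 2.9 2306 l [-10.   10.2]
  rim h,l range [-5.8  5.7] [-13.6  13.1] collar back s 59.1
   l mid 12 [-5.8  6.1]
```

Call:
{"api": "step_arm", "payload": {
  "deltas": [
    [[0, -1.4, 0.1, 1.7, 0, 0, 0], [0, 0, 0, 0, 0, 0, 0], [0, 0, 0, 0, 0, 0, 0], [0, 0, 0, 0, 0, 0, 0]]
  ]
}}

```text
clock: 21.58
eef_pos: [561.2, -18.4, 195.9]
tool_rot: [-3.14, -0.192, -0.063]
force: [-0.1, -0.7, -1.6]
width: 13.2
```

```bash
python3 chk.py w33 52 | head -6
```

```text
t 21.5833 p [561.2 -18.4 195.9] z [ 0.191 -0.011 -0.982] y [-0.063 -0.998 -0.001] w 13.2 F [-0.1 -0.7 -1.6] q [-0.03  0.48  0.    1.99  0.03  0.48 -1.69]
shift [-2.7 -1.8 -2.2] turn [0.0033 0.0715 0.001 ] | target [558.4 -20.2 193.7]
tq [ 0.06  0.25 -0.03]
w33 top slope (tip-down +) -0.0163 axis h at origin 1.62 at tip 3.16 2281 l [-9.6  9.8]
  rim h,l range [-5.1  6.4] [-13.8  13.2] collar back s 59.6
   l mid 12 [-6.2  6.2]
```

Call:
{"api": "step_arm", "payload": {
  "deltas": [
    [[0, -7.7, 0.5, -6.3, 0, 0, 0], [0, -7.7, 0.5, -6.3, 0, 0, 0], [0, 0, 0, 0, 0, 0, 0], [0, 0, 0, 0, 0, 0, 0]]
  ]
}}

```text
clock: 21.97
eef_pos: [543.4, -17.3, 182.0]
tool_rot: [-3.141, -0.187, -0.063]
force: [-2.0, 0.5, -5.8]
width: 13.1
```

```bash
python3 chk.py w34 34 | head -6
```

```text
t 21.9667 p [543.4 -17.3 182. ] z [ 0.186 -0.011 -0.983] y [-0.063 -0.998 -0.001] w 13.1 F [-2.   0.5 -5.8] q [-0.03  0.48  0.    2.05  0.04  0.42 -1.7 ]
shift [ 1.2 -2.1  0.1] turn [0.0034 0.0664 0.0009] | target [544.7 -19.4 182.1]
tq [ 0.07  0.51 -0.01]
w34 top slope (tip-down +) -0.0122 axis h at origin 2.17 at tip 3.33 2433 l [-6.4  6.4]
  rim h,l range [ 1.8 14.1] [-12.6  13. ] collar back s 37.2
   l mid 12 [-6.1  6.2]
```

Call:
{"api": "step_arm", "payload": {
  "deltas": [
    [[0, -7.4, 0.5, -6.6, 0, 0, 0], [0, 0, 0, 0, 0, 0, 0], [0, 0, 0, 0, 0, 0, 0]]
  ]
}}

```text
clock: 22.27
eef_pos: [536.9, -16.8, 176.1]
tool_rot: [-3.141, -0.189, -0.063]
force: [-2.7, 0.6, -4.1]
width: 13.5
```

```bash
python3 chk.py w35 23 | head -6
```

```text
t 22.2667 p [536.9 -16.8 176.1] z [ 0.187 -0.011 -0.982] y [-0.063 -0.998 -0.001] w 13.5 F [-2.7  0.6 -4.1] q [-0.03  0.49  0.    2.07  0.04  0.4  -1.7 ]
shift [-0.7 -2.  -1. ] turn [0.0034 0.0681 0.0009] | target [536.2 -18.8 175.1]
tq [ 0.09  0.54 -0.  ]
w35 top slope (tip-down +) -0.0155 axis h at origin 1.96 at tip 3.43 2352 l [-6.4  6.5]
  rim h,l range [ 4.1 14.1] [-12.   12.5] collar back s 28.4
   l mid 12 [-6.1  6.5]
```

Call:
{"api": "step_arm", "payload": {
  "deltas": [
    [[0, -7.6, 0.5, -6.4, 0, 0, 0], [0, 0, 0, 0, 0, 0, 0], [0, 0, 0, 0, 0, 0, 0]]
  ]
}}

```text
clock: 22.57
eef_pos: [529.7, -16.4, 169.9]
tool_rot: [-3.141, -0.19, -0.063]
force: [-0.8, -0.1, -2.1]
width: 13.0
```

```bash
python3 chk.py w36 14 | head -6
```

```text
t 22.5667 p [529.7 -16.4 169.9] z [ 0.188 -0.011 -0.982] y [-0.063 -0.998 -0.001] w 13.0 F [-0.8 -0.1 -2.1] q [-0.04  0.49  0.01  2.1   0.04  0.37 -1.7 ]
shift [-0.3 -2.  -0.6] turn [0.0033 0.069  0.001 ] | target [529.4 -18.4 169.3]
tq [ 0.06  0.52 -0.05]
w36 top slope (tip-down +) -0.0156 axis h at origin 1.93 at tip 3.41 2375 l [-6.4  6.5]
  rim h,l range [ 7.3 14.2] [-11.4  11.1] collar back s 18.8
   l mid 12 [-6.1  6.4]
```

Call:
{"api": "step_arm", "payload": {
  "deltas": [
    [[0, -7.6, 0.5, -6.4, 0, 0, 0], [0, 0, 0, 0, 0, 0, 0], [0, 0, 0, 0, 0, 0, 0]]
  ]
}}

```text
clock: 22.87
eef_pos: [523.0, -15.9, 163.9]
tool_rot: [-3.14, -0.192, -0.063]
force: [-0.4, -0.6, -0.7]
width: 13.5
```

Call:
{"api": "step_arm", "payload": {
  "deltas": [
    [[0, -3.0, 0.2, -2.6, 0, 0, 0], [0, -2.3, 0.1, -1.9, 0, 0, 0], [0, 0, 0, 0, 0, 0, 0], [0, 0, 0, 0, 0, 0, 0]]
  ]
}}

```text
clock: 23.2
eef_pos: [520.7, -15.6, 161.1]
tool_rot: [-3.14, -0.198, -0.063]
force: [1.5, -0.2, 7.2]
width: 12.8
```

```bash
python3 chk.py w37 0 | head -6
```

```text
t 23.2 p [520.7 -15.6 161.1] z [ 0.197 -0.011 -0.98 ] y [-0.063 -0.998 -0.002] w 12.8 F [ 1.5 -0.2  7.2] q [-0.04  0.49  0.01  2.13  0.04  0.32 -1.71]
shift [-2.1 -2.2 -0.9] turn [0.0032 0.0779 0.0011] | target [518.7 -17.8 160.3]
tq [-0.04 -0.24 -0.01]
w37 top slope (tip-down +) -0.0227 axis h at origin 1.36 at tip 3.52 2406 l [-6.2  6.7]
  rim h,l range [11.3 16. ] [-9.5 11. ] collar back s 6.4
   l mid 12 [-5.8  6.4]
```

Call:
{"api": "step_arm", "payload": {
  "deltas": [
    [[0, -2.3, 0.1, -1.4, 0, 0, 0], [0, -2.3, 0.1, -1.4, 0, 0, 0], [0, 0, 0, 0, 0, 0, 0], [0, 0, 0, 0, 0, 0, 0], [0, 0, 0, 0, 0, 0, 0], [0, 0, 0, 0, 0, 0, 0]]
  ]
}}

```text
clock: 23.75
eef_pos: [519.6, -15.5, 160.0]
tool_rot: [-3.139, -0.206, -0.063]
force: [4.2, -0.8, 14.4]
width: 13.2
```

```bash
python3 chk.py w38 0 | head -6; python3 - <<'E'
from h import *
grab('scene','s38');crop('s38',230,165,290,205,13,'s38c')
im=cv2.imread('pics/w38.png')[300:420,200:350];cv2.imwrite('pics/w38c.png',cv2.resize(im,None,fx=5,fy=5,interpolation=cv2.INTER_CUBIC))
E
```

```text
t 23.75 p [519.6 -15.5 160. ] z [ 0.204 -0.011 -0.979] y [-0.063 -0.998 -0.002] w 13.2 F [ 4.2 -0.8 14.4] q [-0.04  0.49  0.01  2.14  0.04  0.3  -1.71]
shift [-0.9 -2.3  0.3] turn [0.0031 0.0852 0.001 ] | target [518.7 -17.8 160.3]
tq [-0.1  -0.95  0.  ]
w38 top slope (tip-down +) -0.0224 axis h at origin 1.23 at tip 3.36 2500 l [-6.   6.7]
  rim h,l range [ 9.1 16.2] [-10.1  11.1] collar back s 4.7
   l mid 12 [-5.7  6.7]
```

View pics/s38c.png

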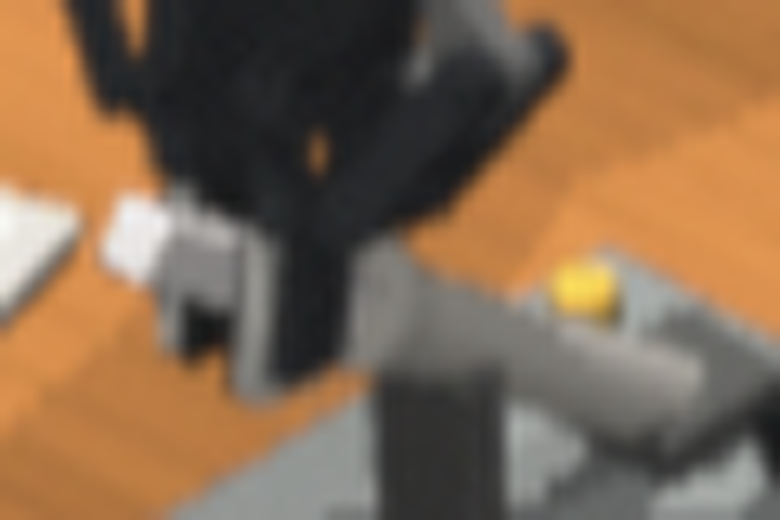

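View pics/w38c.png

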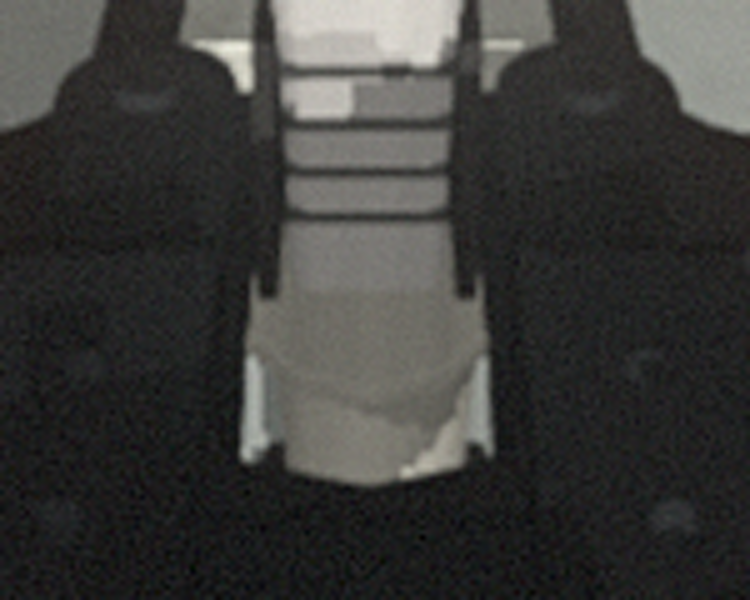

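Call:
{"api": "step_arm", "payload": {
  "deltas": [
    [[0, 0, 0, 0, 0, 0, 0], [0, 7.6, -0.5, 6.4, 0, 0, 0], [0, 7.6, -0.5, 6.4, 0, 0, 0], [0, 7.6, -0.5, 6.4, 0, 0, 0], [0, 9.2, -0.6, 7.7, 0, 0, 0], [0, 11.5, -0.7, 9.6, 0, 0, 0], [0, 11.5, -0.7, 9.6, 0, 0, 0], [0, 11.5, -0.7, 9.6, 0, 0, 0], [0, 11.5, -0.7, 9.6, 0, 0, 0], [0, 11.5, -0.7, 9.6, 0, 0, 0]]
  ]
}}

```text
clock: 24.68
eef_pos: [602.4, -21.1, 231.3]
tool_rot: [-3.141, -0.19, -0.063]
force: [-0.6, -0.4, -1.5]
width: 13.0
```

Call:
{"api": "step_arm", "payload": {
  "deltas": [
    [[0, 11.5, -0.7, 9.6, 0, 0, 0], [0, 11.5, -0.7, 9.6, 0, 0, 0], [0, 0, 0, 0, 0, 0, 0], [0, 0, 0, 0, 0, 0, 0], [0, 0, 0, 0, 0, 0, 0]]
  ]
}}

```text
clock: 25.1
eef_pos: [623.4, -22.4, 249.1]
tool_rot: [-3.141, -0.188, -0.063]
force: [-0.4, 0.4, -1.3]
width: 13.1
```

```bash
python3 chk.py w39 136 | head -4
```

```text
t 25.1 p [623.4 -22.4 249.1] z [ 0.186 -0.011 -0.982] y [-0.063 -0.998 -0.001] w 13.1 F [-0.4  0.4 -1.3] q [-0.01  0.49 -0.01  1.77  0.03  0.69 -1.67]
shift [-0.8 -1.8 -1.4] turn [0.0034 0.067  0.0009] | target [622.6 -24.2 247.7]
tq [-0.01  0.23  0.05]
w39 top slope (tip-down +) -0.0214 axis h at origin 2.43 at tip 4.47 2360 l [-6.6  6.3]Traceback (most recent call last):
  File "chk.py", line 5, in <module>
    grab('wrist',tag);fit(tag,s0)
                      ~~~^^^^^^^^
  File "fit.py", line 11, in fit
    q=(abs(s)<3)&(abs(h)<18)&(abs(l)<18);print('  rim h,l range',np.percentile(h[q],[1,99]).round(1),np.percentile(l[q],[1,99]).round(1), 'collar back s',np.median(s[(s>s0-1)&(s<s0+9)&(abs(l)<12)&(h>9)&(h<15)]).round(1))
                                                                 ~~~~~~~~~~~~~^^^^^^^^^^^^^
    return _quantile_unchecked(
        a, q, axis, out, overwrite_input, method, keepdims, weights)
    return _ureduce(a,
                    func=_quantile_ureduce_func,
    ...<5 lines>...
                    overwrite_input=overwrite_input,
                    method=method)
    r = func(a, **kwargs)
    result = _quantile(arr,
                       quantiles=q,
    ...<2 lines>...
                       out=out,
                       weights=wgt)
    slices_having_nans = np.isnan(arr[-1, ...])
                                  ~~~^^^^^^^^^
IndexError: index -1 is out of bounds for axis 0 with size 0
```

Call:
{"api": "step_arm", "payload": {
  "deltas": [
    [[0, -4, -30, 0, 0.006, 0.09, 0], [0, -6, -36, 0, 0.006, 0.098, 0], [0, -7, -36, 0, 0.006, 0.098, 0], [0, -7, -36, 0, 0.006, 0.098, 0], [0, -7, -36, -10, 0.006, 0.098, 0], [0, -7, -36, -20, 0.006, 0.098, 0], [0, -6, -36, -25, 0.006, 0.095, 0], [0, -3, -15, -30, 0, 0, 0], [0, 0, 0, -20, 0, 0, 0], [0, 0, 0, 0, 0, 0, 0]]
  ]
}}

```text
clock: 25.98
eef_pos: [574.1, -281.3, 140.2]
tool_rot: [-3.138, 0.497, -0.064]
force: [0.3, 0.4, -1.5]
width: 13.0
```

Call:
{"api": "step_arm", "payload": {
  "deltas": [
    [[0, 0, 0, 0, 0, 0, 0], [0, 0, 0, 0, 0, 0, 0], [0, 0, 0, 0, 0, 0, 0]]
  ]
}}

```text
clock: 26.23
eef_pos: [579.5, -280.4, 149.1]
tool_rot: [3.141, 0.482, -0.062]
force: [-0.5, -0.8, -0.5]
width: 12.9
```

```bash
cat > lev.py <<'E'
import sys
from h import *
tag=sys.argv[1]
s,R=st();grab('wrist',tag);grab('scene','s'+tag);O,d=rodnow()
i,W=cloud(tag);
# rod horizontal dir from tool y
y=R[:,1];u=np.cross(y,[0,0,1.]);u/=np.linalg.norm(u)
if u[0]<0:u=-u
G=s['eef_pos'];r=W-G;a=r@u;l=r@y;h=r[...,2]
m=(abs(l)<5)&(a>-14)&(a<46)&(h>4)&(h<32);A=np.c_[a[m],np.ones(m.sum())];b=h[m];c=np.array([0,18.]);
w=abs(A@c-b)<8
for k in range(10): c,*_=np.linalg.lstsq(A[w],b[w],rcond=None);w=abs(A@c-b)<max(1.2,6-k)
print('rod top slope (rising outward=tip down +)',c[0],'axis h over TCP',c[1]-7,w.sum(), 'end a',a[m][w].max())
tip=G+(-124.5)*u+np.array([0,0,c[1]-7-124.5*c[0]]);print('tip est',tip.round(1),'offset to plate',(tip[:2]-[451.8,-275]).round(1))
E
python3 lev.py w40; python3 - <<'E'
from h import *
crop('sw40',110,90,310,240,4,'s40c')
E
```

```text
t 26.2333 p [ 579.5 -280.4  149.1] z [-0.463  0.028 -0.886] y [-0.062 -0.998  0.   ] w 12.9 F [-0.5 -0.8 -0.5] q [ 0.32  0.98  0.05  1.13  0.1   1.5  -1.31]
t 26.3333 p [ 579.3 -280.7  149. ] z [-0.463  0.028 -0.886] y [-0.062 -0.998  0.   ] w 12.8 F [-0.2  0.2 -1.4] q [ 0.32  0.98  0.05  1.13  0.1   1.49 -1.31]
rod top slope (rising outward=tip down +) 0.001958211388909065 axis h over TCP 11.916719880932387 2224 end a 45.44369350834706
tip est [ 455.3 -272.7  160.8] offset to plate [3.5 2.3]
```

View pics/s40c.png

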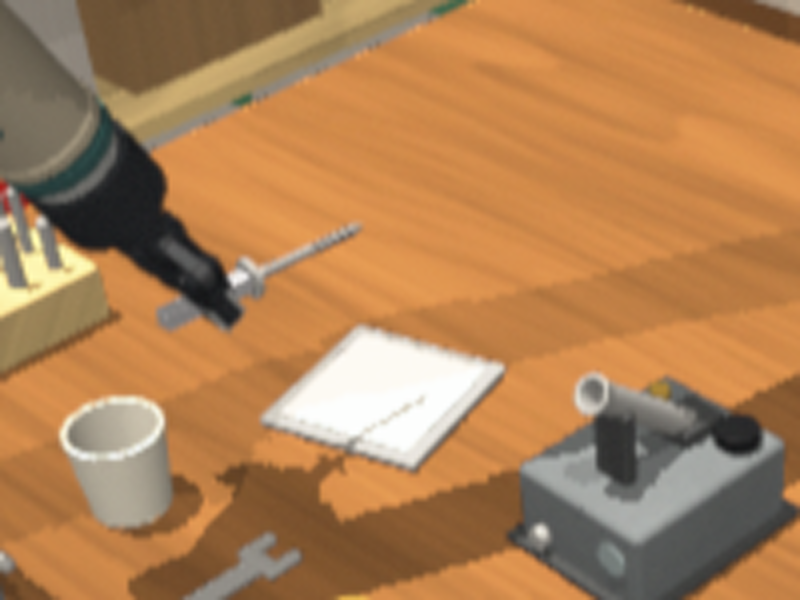

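```bash
python3 -c "
from h import *
print(onplane('top0',420,152,70))"
```

```text
[ 650.71891186 -321.09311944   70.        ]
```

Call:
{"api": "step_arm", "payload": {
  "deltas": [
    [[0, -1, 0, -10, 0, 0, 0], [0, -1, -1, -14, 0, 0, 0], [0, -1, -1, -12, 0, 0, 0], [0, 0, 0, -5, 0, 0, 0], [0, 0, 0, 0, 0, 0, 0], [0, 0, 0, 0, 0, 0, 0], [0, 0, 0, 0, 0, 0, 0], [0, 0, 0, 0, 0, 0, 0]]
  ]
}}

```text
clock: 27.0
eef_pos: [575.5, -283.4, 106.1]
tool_rot: [3.141, 0.485, -0.064]
force: [0.1, -0.1, -1.5]
width: 13.1
```

```bash
python3 lev.py w41; python3 - <<'E'
from h import *
crop('sw41',110,90,310,240,4,'s41c')
grab('top','t41');crop('t41',360,100,480,260,5,'t41c') 
E
```

```text
t 27.0 p [ 575.5 -283.4  106.1] z [-0.465  0.03  -0.885] y [-0.063 -0.998  0.   ] w 13.1 F [ 0.1 -0.1 -1.5] q [ 0.32  1.02  0.05  1.16  0.1   1.43 -1.31]
t 27.1 p [ 575.5 -283.3  106.2] z [-0.465  0.03  -0.885] y [-0.063 -0.998  0.   ] w 13.2 F [ 0.2 -0.2 -1.4] q [ 0.32  1.02  0.05  1.16  0.1   1.43 -1.31]
rod top slope (rising outward=tip down +) -0.00012321741136255338 axis h over TCP 11.941975477156088 2212 end a 45.33716220110277
tip est [ 451.3 -275.5  118.1] offset to plate [-0.5 -0.5]
```

View pics/s41c.png

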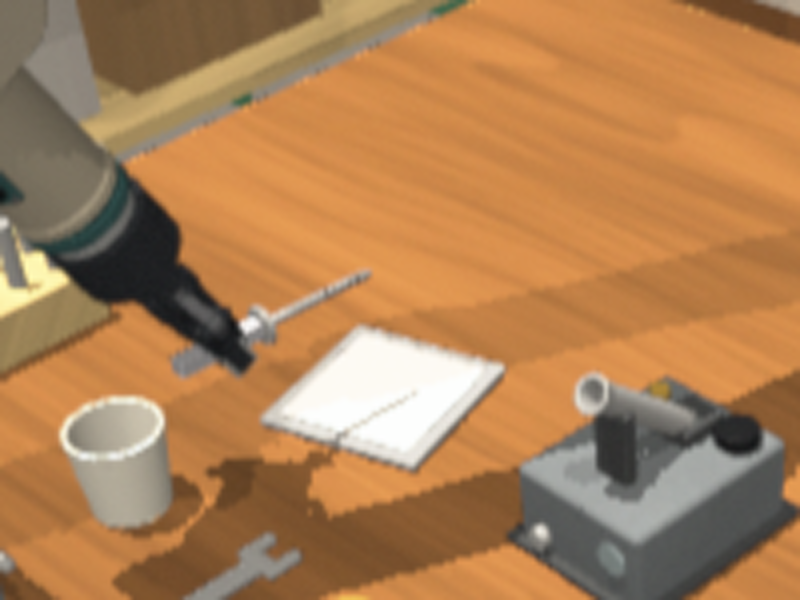

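```bash
python3 - <<'E'
from h import *
crop('t41',140,20,560,335,1.9,'t41d')
E
```

```text
(no output)
```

View pics/t41d.png

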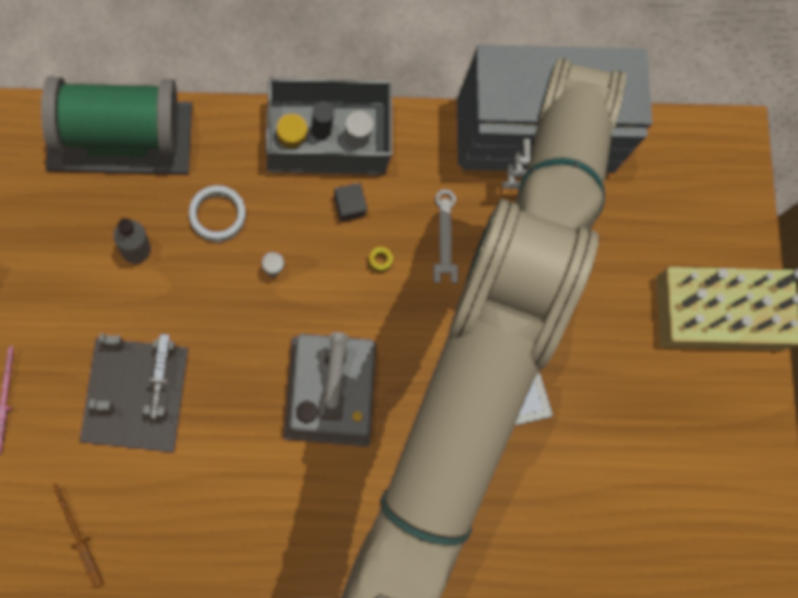

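Call:
{"api": "step_arm", "payload": {
  "deltas": [
    [[0, 0, 0, 0, 0, 0, 0], [0, 0, 0, 0, 0, 0, 0], [0, 0, 0, 0, 0, 0, 0]]
  ]
}}

```text
clock: 27.4
eef_pos: [575.1, -283.2, 105.8]
tool_rot: [-3.141, 0.486, -0.063]
force: [-0.3, -0.3, -1.0]
width: 12.9
```

```bash
python3 -c "
from h import *
s,_=st();print(s['qd'].round(4));print(ctrl.finish_job())"
```

```text
t 27.4 p [ 575.1 -283.2  105.8] z [-0.466  0.03  -0.884] y [-0.063 -0.998 -0.   ] w 12.9 F [-0.3 -0.3 -1. ] q [ 0.32  1.02  0.05  1.16  0.1   1.43 -1.31]
[ 0.0011  0.0018  0.0022  0.0024  0.0017 -0.0004 -0.0019]
the job is handed in; nothing more can be done
None
```

I took the long rod from its rest, slid it into the guide tube until the collar stopped at the mouth, and drew it right out. I handed it in held level over the reading plate, at 27.4 s of the 58 s. `finish_job` gives no verdict.

- **Seating:** By wrist depth the collar was within about 1 mm of the mouth. The rod was about 1.3 mm off the tube's axis and tilted 0.022 rad from it, and I held it there for over 0.2 s with about 15 N at the wrist.
- **Failed tries:** My first attempts jammed and turned the rod a few degrees in the grip. A look down the bore showed the support post's top reaching into its lower half about 35 mm in. I then ran the probe along the upper side of the bore, and it went in freely.
- **Tilt checks that disagreed:** Earlier pictures from the scene and wrist cameras gave different rod tilts. I went by the wrist depth, which matched the level rod in the rest.
- **Last checks:**
  - The rod was level to about 0.001 rad and still.
  - Its tip was about 1 mm from the plate centre and 118 mm above the bench, which is about 109 mm above the plate.
  - Nothing looked to be touching the rod.
  - The short rod and the bystanders looked to be in place in the last pictures.

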